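# Seat a stack of heat sinks in their bonding nests

## Task

Take the stepped stack of four finned heat sinks apart and lower each one gently, fins up, into the bonding nest that fits its length and width, so that it lies flat on the white thermal pad between the guide walls. Do not drop or press the heat sinks hard on the nests: the converters under the pads are brittle.

Things in the scene. Friction and masses are not known exactly. Their poses are not given: they have to be found in the camera images.
- sink_full_c (a point): Centre (half-way up, 14 mm above its underside) of the full-brick heat sink: plain aluminium, 61 mm wide (x) by 117 mm long (y) by 28 mm high (z up). A 6 mm base plate with bare screw lands, 8 mm long, at both y ends; between them a block of 8 thick uncut fins, running along y, 61 x 101 mm, up to full height. Grasp it across its 61 mm width (along x), mid-length. At the start: lowest, stands on the bench mat.
- sink_threequarter_c (a point): Centre (half-way up, 14 mm above its underside) of the three-quarter-brick heat sink: plain aluminium, 61 mm wide (x) by 91 mm long (y) by 28 mm high (z up). A 6 mm base plate with bare screw lands, 8 mm long, at both y ends; between them a block of 13 thin fins, cut across twice, running along y, 61 x 75 mm, up to full height. Grasp it across its 61 mm width (along x), mid-length. At the start: second from below.
- sink_quarter_c (a point): Centre (half-way up, 14 mm above its underside) of the quarter-brick heat sink: plain aluminium, 37 mm wide (x) by 58 mm long (y) by 28 mm high (z up). A 6 mm base plate with bare screw lands, 8 mm long, at both y ends; between them a block of 5 thick uncut fins, running along y, 37 x 42 mm, up to full height. Grasp it across its 37 mm width (along x), mid-length. At the start: third from below.
- sink_eighth_c (a point): Centre (half-way up, 14 mm above its underside) of the eighth-brick heat sink: plain aluminium, 23 mm wide (x) by 58 mm long (y) by 28 mm high (z up). A 6 mm base plate with bare screw lands, 8 mm long, at both y ends; between them a block of 4 fins, cut across once, running along y, 23 x 42 mm, up to full height. Grasp it across its 23 mm width (along x), mid-length. At the start: top of the stack.
- nest_full_seat (a point): Fixed bonding nest for the full brick; the point is the middle of its white thermal pad (58 x 114 mm, top 22 mm above the bench), on which the heat sink's underside must lie; y along its length. Black guide walls: 69 x 125 mm inside (4 mm clearance all round), 85 x 141 mm outside, rim 8 mm above the pad with 5 mm bevel; 34 mm finger gaps mid-way in the long walls. Steel foot plate 85 x 169 mm.
- nest_threequarter_seat (a point): Fixed bonding nest for the three-quarter brick; the point is the middle of its white thermal pad (58 x 88 mm, top 22 mm above the bench), on which the heat sink's underside must lie; y along its length. Black guide walls: 69 x 99 mm inside (4 mm clearance all round), 85 x 115 mm outside, rim 8 mm above the pad with 5 mm bevel; 34 mm finger gaps mid-way in the long walls. Steel foot plate 85 x 143 mm.
- nest_quarter_seat (a point): Fixed bonding nest for the quarter brick; the point is the middle of its white thermal pad (34 x 55 mm, top 22 mm above the bench), on which the heat sink's underside must lie; y along its length. Black guide walls: 45 x 66 mm inside (4 mm clearance all round), 61 x 82 mm outside, rim 8 mm above the pad with 5 mm bevel; 34 mm finger gaps mid-way in the long walls. Steel foot plate 61 x 110 mm.
- nest_eighth_seat (a point): Fixed bonding nest for the eighth brick; the point is the middle of its white thermal pad (20 x 55 mm, top 22 mm above the bench), on which the heat sink's underside must lie; y along its length. Black guide walls: 31 x 66 mm inside (4 mm clearance all round), 47 x 82 mm outside, rim 8 mm above the pad with 5 mm bevel; 34 mm finger gaps mid-way in the long walls. Steel foot plate 47 x 110 mm.
Not all that is in view belongs to the job. Leave any red look-alike of the part that bears sink_full_c alone.

How it is judged (in metres and radians):
At the end, for the whole second after the job is handed in: Each of the four heat sinks lies in the nest of its own size: centre within 8 mm of the pad's middle, underside on the pad (height within 3 mm), fins up and level within 0.06 rad, its length along the nest's within 0.2 rad (either way round), released and at rest (horizontal distance between sink_full_c and nest_full_seat below 0.008 m and z of sink_full_c in the frame of nest_full_seat between 0.011 and 0.017 m and angle between each of sink_full_c, sink_threequarter_c, sink_quarter_c, sink_eighth_c's own z axis and vertical below 0.06 rad and angle between the y axis of sink_full_c and the y axis of nest_full_seat, either way round below 0.2 rad and linear speed of each of sink_full, sink_threequarter, sink_quarter, sink_eighth below 0.02 m/s and angular speed of each of sink_full, sink_threequarter, sink_quarter, sink_eighth below 0.2 rad/s and horizontal distance between sink_threequarter_c and nest_threequarter_seat below 0.008 m and z of sink_threequarter_c in the frame of nest_threequarter_seat between 0.011 and 0.017 m and angle between the y axis of sink_threequarter_c and the y axis of nest_threequarter_seat, either way round below 0.2 rad and horizontal distance between sink_quarter_c and nest_quarter_seat below 0.008 m and z of sink_quarter_c in the frame of nest_quarter_seat between 0.011 and 0.017 m and angle between the y axis of sink_quarter_c and the y axis of nest_quarter_seat, either way round below 0.2 rad and horizontal distance between sink_eighth_c and nest_eighth_seat below 0.008 m and z of sink_eighth_c in the frame of nest_eighth_seat between 0.011 and 0.017 m and angle between the y axis of sink_eighth_c and the y axis of nest_eighth_seat, either way round below 0.2 rad); the robot touches nothing.
It fails at once if a heat sink is pressed on a nest with more than 60 N (contact force between any of sink_full, sink_threequarter, sink_quarter, sink_eighth and nest_full above 60 N or contact force between any of sink_full, sink_threequarter, sink_quarter, sink_eighth and nest_threequarter above 60 N or contact force between any of sink_full, sink_threequarter, sink_quarter, sink_eighth and nest_quarter above 60 N or contact force between any of sink_full, sink_threequarter, sink_quarter, sink_eighth and nest_eighth above 60 N).
It fails at once if a heat sink is dropped or thrust into its nest (faster than 0.45 m/s just above the pad, as after a fall of 10 mm) ((horizontal distance between sink_full_c and nest_full_seat below 0.03 m and z of sink_full_c in the frame of nest_full_seat below 0.045 m and linear speed of sink_full above 0.45 m/s) or (horizontal distance between sink_threequarter_c and nest_threequarter_seat below 0.03 m and z of sink_threequarter_c in the frame of nest_threequarter_seat below 0.045 m and linear speed of sink_threequarter above 0.45 m/s) or (horizontal distance between sink_quarter_c and nest_quarter_seat below 0.03 m and z of sink_quarter_c in the frame of nest_quarter_seat below 0.045 m and linear speed of sink_quarter above 0.45 m/s) or (horizontal distance between sink_eighth_c and nest_eighth_seat below 0.03 m and z of sink_eighth_c in the frame of nest_eighth_seat below 0.045 m and linear speed of sink_eighth above 0.45 m/s)).
It also fails if it takes over 115 s, if anything falls off the work surface, if the arm or the gripper's body presses on something with over 40 N, if the wrist force passes 120 N, or if a joint passes its speed limit or range.

## Robot

A 7-joint arm with a two-finger parallel gripper is mounted at the origin on a cart in front of the work surface, level with it; the furniture and walls round the work are solid. World frame = base frame: x ahead of the robot, y to its left, z up, the work surface at z = 0. Lengths are in m, angles in degrees, forces in N, time in s.
With the tool pointing down it reaches from about 0.425 to 0.875 m from the base axis. Payload 4.7 kg.
Tool frame: the origin (TCP) lies midway between the tips of the shut fingers; the grasp point (between the pads) lies 19 mm behind it; z points along the fingers, y is the line along which they close (so a half turn about z gives the same grasp; the last joint's range is limited). The gripper opens to 85 mm and grips with 20 to 120 N. Pads are 22 mm wide; open, the fingers measure 114 mm over their backs; the gripper's body (76 mm by 85 mm) begins 54 mm behind the grasp point. The pads swing forward as they close: fully open they stand 13 mm farther back than shut.
Start: joints at [-65.942, 18.392, -4.016, 83.108, 1.295, 78.541, -3.26], TCP at [0.257, 0.597, 0.231] pointing down, gripper open.
Joint ranges: [-163.93, 163.93], [-17.29, 119.83], [-79.2, 71.16], [3.27, 140.29], [-89.18, 269.18], [5.43, 117.66], [-154.24, 154.24]. Speed limits (degrees/s): [147.25, 147.25, 180, 180, 180, 180, 180].

## Interface

Orientations are given as a 3x3 rotation matrix whose columns are the frame's x, y, z axes.
In Python, from plant import r gives the robot as it stands. The module is installed in compiled form; this text tells all that it offers.
- The arm moves only by the tool servo_tool, never from a script. Its arguments are lists of equal length, an entry for each row: "twist": the turn, a rotation vector about the tool's x, y, z normalised to -1 to 1, where 1 is pi rad, a list of three; "xyz": the shift along the tool's x, y, z normalised to -1 to 1, where 1 is 80 mm, a list of three; "jaw": the finger opening in mm, from 0 to 85.4. In form: {"twist": [[wx, wy, wz], ...], "xyz": [[tx, ty, tz], ...], "jaw": [jaw, ...]}. A call has 1 to 10 rows; each row shifts and turns the commanded pose from where the row before left it, along the tool's axes as they then stand; what a row does not reach is not made up. A row lasts 1/12 s, in which the tool goes at most 41.7 mm and 7.16 degrees, less where a joint would pass 70% of its speed; a pose out of reach is approached as far as the arm can. A call with a number of a shift or a turn outside -1 to 1 is refused whole. A call with a gripper value outside its range is refused whole. The fingers move at their own pace and stop on an object; "force" is the grip in N (left out, the last holds). Time passes only in rows, so rows that do not move let the fingers close. It gives the time, the measured TCP pose, the force, the opening and the grip force at its end, in the units of the state.
- r.sense(): the state, without advancing time (a new reading comes with each control period).
- r.camera(name): name is "scene" or "top"; returns the picture (400x640x3 uint8, blue, green, red); there is no depth.
- r.camera_params(name): a dict with "fx", "fy", "cx", "cy" (pixels), "k1" (the pictures are not rectified: a ray, as slopes to the right and down, at radius r is drawn at 1 + k1 r^2 times it, then the intrinsics apply), "extrinsics" (4x4, takes a point from world to camera coordinates). Camera axes: x right, y down, z forward; pixel columns grow to the right and rows downward; lengths in m; the calibration is good to about 2 mm. A picture is of the moment at which its call begins. camera_params takes no time and is no camera call.
- r.job_done(): hands the job in; it is judged then, once.
Trained networks look in the newest picture that a camera, given by its name, has taken for a name from the list of things; names that differ only in an ending like _2 or _b are one class to them, and where a whole thing is asked for, a point or a joint stands for the part that bears it (a point fixed in the world has none). Each returns a list of dicts, best first, with "p" (0 to 1); they miss things now and then, are a little off and sometimes report something else, mostly with a low value. They report only what shows in the picture. A call takes as long as a camera call. They do not tell look-alikes from the thing itself.
- r.recognise(name, camera): "box" ([left, top, right, bottom] in pixels, round what is visible of it).
The state is a dict: "t": time; "joints": joint angles; "joint_velocities": joint speeds; "effort": joint torques, N m; "tool_pos": TCP position; "orientation": TCP orientation; "ft_force": force on the tool from outside, world axes, zero at the start; "torque": the same for the moment, N m; "gripper_width": opening from 0.0 (shut) to 1.0 (fully open); "finger_force": force on a finger pad.
Only numpy, scipy, OpenCV 4.12 (cv2) and the standard library are available. Lean on these libraries where they do the work, as an engineer would, in place of code of your own. Each camera call takes 0.05 s, during which the arm holds its last target. There are 200 camera calls.

## Working session

There is one attempt and no reset: what is moved stays moved. The work goes in short steps, Python scripts to look and compute and a tool call to move; the robot and the scene stay as the last step left them, time stands still between calls to the robot, and variables do not carry over. Pictures are saved under pics/ and viewed, at most 14 in all, crops included, and the job is handed in when it is done.

Besides the shell and the picture viewer there is one more tool, called after "Request:" as a command line: name --argument value ..., lists and objects as JSON in quotes. servo_tool: Moves the arm, as the interface text tells. Its arguments: {"type":"object","properties":{"twist":{"type":"array"},"xyz":{"type":"array"},"jaw":{"type":"array"},"force":{"type":"number"}},"required":["twist","xyz","jaw"]}

```bash
mkdir -p pics; cat > h.py <<'E'
import numpy as np, cv2
from plant import r
def ray(cam,u,v):
    p=r.camera_params(cam); E=np.array(p["extrinsics"])
    d=np.array([(u-p["cx"])/p["fx"],(v-p["cy"])/p["fy"]]); s=d.copy()
    for _ in range(20): s=d/(1+p["k1"]*(s@s))
    R,t=E[:3,:3],E[:3,3]
    return -R.T@t, R.T@np.array([s[0],s[1],1])
def onz(cam,u,v,z):
    o,d=ray(cam,u,v); return o+d*(z-o[2])/d[2]
def proj(cam,X):
    p=r.camera_params(cam); E=np.array(p["extrinsics"])
    c=E[:3,:3]@np.array(X)+E[:3,3]; s=c[:2]/c[2]; s=s*(1+p["k1"]*(s@s))
    return np.array([s[0]*p["fx"]+p["cx"],s[1]*p["fy"]+p["cy"]])
E
cat > a.py <<'E'
from h import *
np.set_printoptions(precision=3,suppress=True)
for c in("scene","top"):
    cv2.imwrite(f"pics/{c}0.png",r.camera(c))
    p=r.camera_params(c); print(c,p["fx"],p["k1"],ray(c,320,200))
    for n in("sink_full_c","sink_threequarter_c","sink_quarter_c","sink_eighth_c","nest_full_seat","nest_threequarter_seat","nest_quarter_seat","nest_eighth_seat"):
        for d in r.recognise(n,c)[:3]: 
            b=d["box"]; print(n,round(d["p"],2),np.round(b), onz(c,(b[0]+b[2])/2,(b[1]+b[3])/2,.022))
s=r.sense(); print(s["tool_pos"],np.array(s["orientation"]),s["gripper_width"],s["t"])
E
python3 a.py
```

```text
scene 444.87739417133776 -0.10250539254803939 (array([-0.11 , -0.876,  0.926]), array([ 0.437,  0.644, -0.628]))
sink_full_c 0.86 [372. 217. 411. 241.] [ 0.617 -0.185  0.022]
sink_full_c 0.64 [310. 305. 355. 335.] [ 0.282 -0.353  0.022]
sink_full_c 0.48 [243. 156. 282. 188.] [0.44  0.293 0.022]
sink_threequarter_c 0.57 [375. 213. 408. 233.] [ 0.634 -0.166  0.022]
sink_quarter_c 0.59 [382. 205. 403. 221.] [ 0.668 -0.132  0.022]
sink_eighth_c 0.46 [383. 196. 399. 216.] [ 0.688 -0.104  0.022]
nest_full_seat 0.82 [242. 154. 279. 186.] [0.438 0.306 0.022]
nest_threequarter_seat 0.71 [346. 268. 406. 317.] [ 0.425 -0.346  0.022]
nest_quarter_seat 0.94 [322. 166. 354. 192.] [0.633 0.111 0.022]
nest_eighth_seat 0.77 [301. 213. 332. 236.] [ 0.443 -0.043  0.022]
nest_eighth_seat 0.65 [376. 211. 407. 234.] [ 0.636 -0.163  0.022]
top 365.90930849749884 0.005133420447142285 (array([ 0.39 , -0.015,  1.061]), array([ 0.09 ,  0.02 , -0.996]))
sink_full_c 0.7 [425. 249. 471. 290.] [ 0.285 -0.347  0.022]
sink_full_c 0.52 [357. 142. 396. 161.] [ 0.622 -0.158  0.022]
sink_threequarter_c 0.72 [363. 133. 400. 160.] [ 0.636 -0.172  0.022]
sink_threequarter_c 0.18 [257. 133. 299. 159.] [0.643 0.126 0.022]
sink_eighth_c 0.47 [371. 137. 393. 147.] [ 0.649 -0.175  0.022]
nest_full_seat 0.73 [182. 197. 242. 233.] [0.445 0.316 0.022]
nest_full_seat 0.15 [312. 202. 353. 224.] [ 0.447 -0.03   0.022]
nest_threequarter_seat 0.86 [412. 197. 467. 234.] [ 0.436 -0.33   0.022]
nest_quarter_seat 0.9 [257. 133. 296. 161.] [0.64  0.13  0.022]
nest_eighth_seat 0.62 [312. 201. 351. 223.] [ 0.449 -0.026  0.022]
[0.257 0.597 0.231] [[-0.919  0.395  0.   ]
 [ 0.395  0.919  0.   ]
 [-0.     0.    -1.   ]] 1.0003371398977134 0.9
```

```bash
python3 - <<'E'
import cv2
a=cv2.imread("pics/top0.png")[110:320,150:490]; 
cv2.imwrite("pics/t1.png",cv2.resize(a,(800,494),interpolation=cv2.INTER_CUBIC))
a=cv2.imread("pics/top0.png")
b=cv2.imread("pics/scene0.png")
x=cv2.resize(a[115:175,345:415],(400,343),interpolation=cv2.INTER_CUBIC)
y=cv2.resize(b[185:254,355:425],(400,394),interpolation=cv2.INTER_CUBIC)[:343]
cv2.imwrite("pics/t2.png",cv2.hconcat([x,y]))
E
```

```text
(no output)
```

View pics/t1.png

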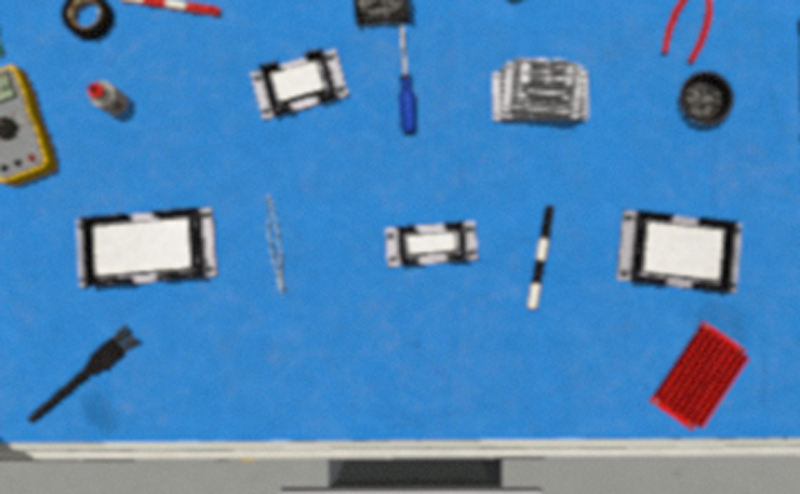

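View pics/t2.png

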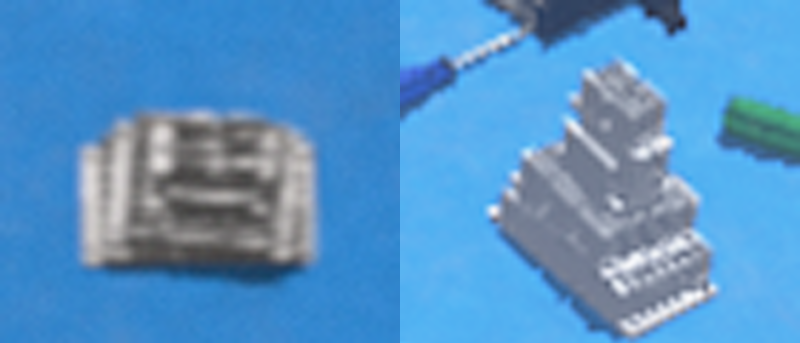

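View pics/scene0.png

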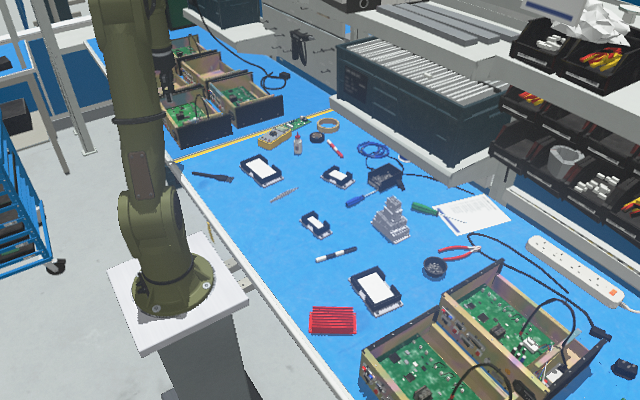

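```bash
cat > fit.py <<'E'
from h import *
from scipy.optimize import minimize
np.set_printoptions(precision=4,suppress=True)
I={c:cv2.imread(f"pics/{c}0.png").astype(np.float32) for c in("top","scene")}
def projs(c,P): return np.array([proj(c,p) for p in P],np.float32)
def loc(x,y,a,L,z): 
    L=np.array(L);ca,sa=np.cos(a),np.sin(a)
    return np.c_[x+ca*L[:,0]-sa*L[:,1],y+sa*L[:,0]+ca*L[:,1],np.full(len(L),z)]
def samp(img,uv): return cv2.remap(img,uv[None,:,0],uv[None,:,1],cv2.INTER_CUBIC)[0]
def nest(w,l,x0,cams):
    g=[(u*w,v*l) for u in np.linspace(-.5,.5,11) for v in np.linspace(-.5,.5,15)]
    W,Lh=w/2+.0095,l/2+.0095
    ring=[(s*W,v) for s in(-1,1) for v in np.linspace(-Lh,Lh,21) if abs(v)>.019]+[(u,s*Lh) for s in(-1,1) for u in np.linspace(-W,W,13)]
    G={c:I[c].min(2) for c in cams}
    def cost(q):
        return sum(samp(G[c],projs(c,loc(*q,ring,.03))).mean()*1.-samp(G[c],projs(c,loc(*q,g,.022))).mean() for c in cams)
    return min((minimize(cost,[x0[0]+dx,x0[1]+dy,a],method="Nelder-Mead",options=dict(initial_simplex=[[x0[0]+dx,x0[1]+dy,a],[x0[0]+dx+.01,x0[1]+dy,a],[x0[0]+dx,x0[1]+dy+.01,a],[x0[0]+dx,x0[1]+dy,a+.15]],xatol=1e-4,fatol=1e-2)) for a in(-.2,0,.2) for dx,dy in((0,0),)),key=lambda m:m.fun)
if __name__=="__main__":
    for n,w,l,x0 in(("full",.058,.114,(.44,.31)),("3q",.058,.088,(.432,-.336)),("quarter",.034,.055,(.637,.122)),("eighth",.020,.055,(.447,-.033))):
        for cs in(("top",),("scene",),("top","scene")):
            m=nest(w,l,x0,cs); print(n,cs,m.x[:2],np.degrees(m.x[2]).round(1),m.fun.round())
    # stack silhouettes
    S=[(.061,.117),(.061,.091),(.037,.058),(.023,.058)]; K=8
    roi={"top":(345,115,415,175),"scene":(362,190,416,246)}
    M={}
    for c,(a,b,d,e) in roi.items():
        im=I[c][b:e,a:d]; M[c]=np.clip(1-(im.max(2)-im.min(2))/110,0,1); bw=(M[c]>.35)
        cv2.imwrite(f"pics/m_{c}.png",cv2.resize((bw*255).astype(np.uint8),None,fx=6,fy=6,interpolation=0))
        n,lab=cv2.connectedComponents(bw.astype(np.uint8)); cnt=np.bincount(lab.ravel()); k=1+np.argmax(cnt[1:])
        M[c]=(lab==k).astype(np.float32); print(c,cnt)
    def render(c,q):
        a,b,d,e=roi[c]; im=np.zeros(((e-b)*K,(d-a)*K),np.uint8)
        for i,(w,l) in enumerate(S):
            x,y,t=q[3*i:3*i+3]
            for hl,z0,z1 in((l/2,0,.006),(l/2-.008,0,.028)):
                r4=[(-w/2,-hl),(w/2,-hl),(w/2,hl),(-w/2,hl)]
                P=np.r_[loc(x,y,t,r4,.028*i+z0),loc(x,y,t,r4,.028*i+z1)]
                uv=(projs(c,P)-[a,b]+.5)*K-.5
                cv2.fillConvexPoly(im,cv2.convexHull(np.round(uv*16).astype(np.int32)),255,shift=4)
        return cv2.resize(im,(d-a,e-b),interpolation=cv2.INTER_AREA)/255.
    def cost(q):
        t=q[2::3]; return sum(np.abs(render(c,q)-M[c]).sum() for c in roi)+20*np.sum((t-t.mean())**2)*10
    best=None
    for yaw in(-.1,0,.1):
        q=np.array([.625,-.16,yaw]*4)
        for k in range(3):
            m=minimize(cost,q,method="Powell",options=dict(xtol=1e-4,ftol=1e-4,maxiter=15),bounds=[(.57,.7),(-.22,-.1),(-.5,.5)]*4); q=m.x
        if best is None or m.fun<best.fun: best=m
    q=best.x; print(best.fun,[M[c].sum() for c in M]); print(np.c_[q.reshape(4,3)[:,:2],np.degrees(q[2::3])])
    out=[]
    for c,(a,b,d,e) in roi.items():
        im=I[c][b:e,a:d].copy(); im=cv2.resize(im,None,fx=7,fy=7,interpolation=cv2.INTER_CUBIC).clip(0,255).astype(np.uint8)
        for i,(w,l) in enumerate(S):
            r4=[(-w/2,-l/2+.008),(w/2,-l/2+.008),(w/2,l/2-.008),(-w/2,l/2-.008)]
            uv=(projs(c,loc(*q[3*i:3*i+3],r4,.028*i+.028))-[a,b]+.5)*7
            cv2.polylines(im,[uv.astype(np.int32)],True,[(0,0,255),(0,255,0),(255,0,255),(0,255,255)][i],1)
        out.append(cv2.resize(im,(400,350)))
    cv2.imwrite("pics/o1.png",cv2.hconcat(out))
E
time python3 fit.py
```

```text
Traceback (most recent call last):
  File "fit.py", line 21, in <module>
    m=nest(w,l,x0,cs); print(n,cs,m.x[:2],np.degrees(m.x[2]).round(1),m.fun.round())
  File "fit.py", line 17, in nest
    return min((minimize(cost,[x0[0]+dx,x0[1]+dy,a],method="Nelder-Mead",options=dict(initial_simplex=[[x0[0]+dx,x0[1]+dy,a],[x0[0]+dx+.01,x0[1]+dy,a],[x0[0]+dx,x0[1]+dy+.01,a],[x0[0]+dx,x0[1]+dy,a+.15]],xatol=1e-4,fatol=1e-2)) for a in(-.2,0,.2) for dx,dy in((0,0),)),key=lambda m:m.fun)
  File "fit.py", line 17, in <genexpr>
    return min((minimize(cost,[x0[0]+dx,x0[1]+dy,a],method="Nelder-Mead",options=dict(initial_simplex=[[x0[0]+dx,x0[1]+dy,a],[x0[0]+dx+.01,x0[1]+dy,a],[x0[0]+dx,x0[1]+dy+.01,a],[x0[0]+dx,x0[1]+dy,a+.15]],xatol=1e-4,fatol=1e-2)) for a in(-.2,0,.2) for dx,dy in((0,0),)),key=lambda m:m.fun)
                ~~~~~~~~^^^^^^^^^^^^^^^^^^^^^^^^^^^^^^^^^^^^^^^^^^^^^^^^^^^^^^^^^^^^^^^^^^^^^^^^^^^^^^^^^^^^^^^^^^^^^^^^^^^^^^^^^^^^^^^^^^^^^^^^^^^^^^^^^^^^^^^^^^^^^^^^^^^^^^^^^^^^^^^^^^^^^^^^^^^^^^^^^^^^^^^^^^^^^^^^^^^^^^^^^^^
  File "fit.py", line 16, in cost
    return sum(samp(G[c],projs(c,loc(*q,ring,.03))).mean()*1.-samp(G[c],projs(c,loc(*q,g,.022))).mean() for c in cams)
  File "fit.py", line 16, in <genexpr>
    return sum(samp(G[c],projs(c,loc(*q,ring,.03))).mean()*1.-samp(G[c],projs(c,loc(*q,g,.022))).mean() for c in cams)
                                                                        ~~~~~^^^^^^^^^^^^^^^^^^
  File "fit.py", line 5, in projs
    def projs(c,P): return np.array([proj(c,p) for p in P],np.float32)
                                     ~~~~^^^^^
  File "h.py", line 12, in proj
    p=r.camera_params(cam); E=np.array(p["extrinsics"])
ValueError: time passes only in moves, steps and waits

real	0m1.492s
user	0m1.317s
sys	0m0.121s
```

Cache the parameters and vectorise the projection.

```bash
cat > h.py <<'E'
import numpy as np, cv2
from plant import r
P={c:r.camera_params(c) for c in("scene","top")}
for p in P.values(): p["E"]=np.array(p["extrinsics"])
def ray(cam,u,v):
    p=P[cam]; E=p["E"]
    d=np.array([(u-p["cx"])/p["fx"],(v-p["cy"])/p["fy"]]); s=d.copy()
    for _ in range(20): s=d/(1+p["k1"]*(s@s))
    R,t=E[:3,:3],E[:3,3]
    return -R.T@t, R.T@np.array([s[0],s[1],1])
def onz(cam,u,v,z):
    o,d=ray(cam,u,v); return o+d*(z-o[2])/d[2]
def projs(cam,X):
    p=P[cam]; c=np.atleast_2d(X)@p["E"][:3,:3].T+p["E"][:3,3]; s=c[:,:2]/c[:,2:]
    s=s*(1+p["k1"]*(s**2).sum(1,keepdims=True))
    return (s*[p["fx"],p["fy"]]+[p["cx"],p["cy"]]).astype(np.float32)
E
sed -i '/^def projs/d' fit.py
time timeout 500 python3 fit.py
```

```text
full ('top',) [0.4449 0.3182] 4.4 -180.0
full ('scene',) [0.4455 0.3153] 4.2 -172.0
full ('top', 'scene') [0.4451 0.3171] 4.5 -349.0
3q ('top',) [ 0.4326 -0.3286] -7.1 -182.0
3q ('scene',) [ 0.4343 -0.331 ] -7.1 -173.0
3q ('top', 'scene') [ 0.4334 -0.33  ] -6.9 -350.0
quarter ('top',) [0.6487 0.1307] 15.2 -170.0
quarter ('scene',) [0.6464 0.1291] 12.8 -169.0
quarter ('top', 'scene') [0.6473 0.13  ] 14.8 -336.0
eighth ('top',) [ 0.4467 -0.0306] 4.1 -165.0
eighth ('scene',) [ 0.4461 -0.0317] 3.9 -178.0
eighth ('top', 'scene') [ 0.4463 -0.031 ] 3.8 -342.0
top [3144 1056]
scene [1890   19   12    1 1081   21]
94.75832797992639 [np.float32(1056.0), np.float32(1081.0)]
[[ 0.6278 -0.1666 -0.8044]
 [ 0.6291 -0.1656 -5.9893]
 [ 0.6358 -0.1628 -1.9426]
 [ 0.633  -0.1655 -6.6598]]
real	0m6.031s
user	0m6.556s
sys	0m0.060s
```

View pics/o1.png

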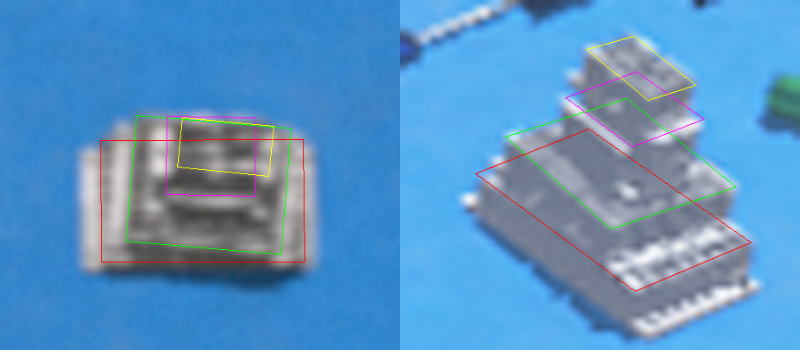

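```bash
python3 - <<'E'
import cv2
b=cv2.imread("pics/scene0.png"); a=cv2.imread("pics/top0.png")
y=cv2.resize(b[190:244,365:415],(500,540),interpolation=cv2.INTER_LANCZOS4)
x=cv2.resize(a[128:164,355:403],(300,225),interpolation=cv2.INTER_LANCZOS4)
x=cv2.copyMakeBorder(x,0,315,0,0,cv2.BORDER_CONSTANT)
cv2.imwrite("pics/t3.png",cv2.hconcat([y,x]))
E
```

```text
(no output)
```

View pics/t3.png

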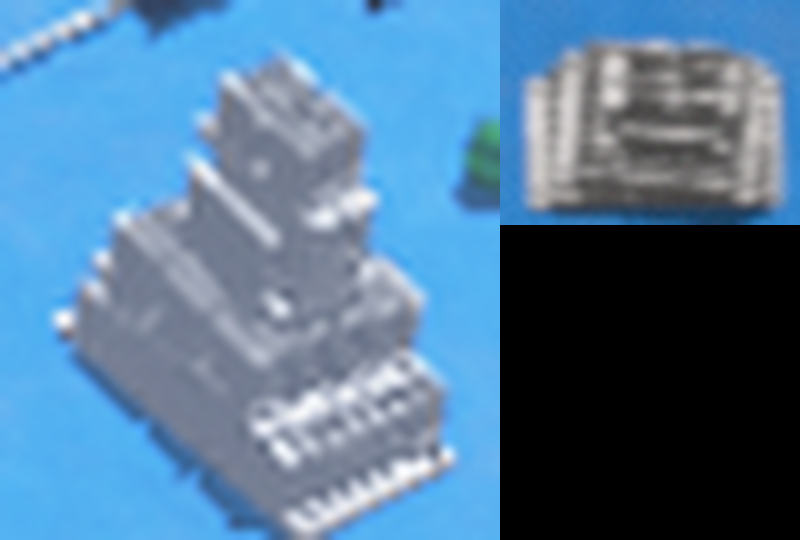

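```bash
cat > plan.py <<'E'
import sys,json
from h import *
# plan.py jaw step x y z yaw [x y z yaw ...] : rows through waypoints (mm, deg; yaw = azimuth of tool y)
jaw,step,*w=map(float,sys.argv[1:]); s=r.sense()
p=np.array(s["tool_pos"])*1e3; R=np.array(s["orientation"]); a=np.degrees(np.arctan2(R[1,1],R[0,1]))
print("now",p.round(1),round(a,1),"tilt",R[:,2].round(3),"t",round(s["t"],2))
rows=[]
for x,y,z,b in np.reshape(w,(-1,4)):
    T=np.array([x,y,z]); n=int(np.ceil(max(np.linalg.norm(T-p)/step,abs(b-a)/7.1,1)))
    for i in range(n):
        d=(T-p)/(n-i); c,q=np.cos(np.radians(a)),np.sin(np.radians(a))
        tx=np.array([q,-c,0])*1.; ty=np.array([c,q,0])   # y x z with z down
        t=np.round([d@tx/80*-1,d@ty/80,-d[2]/80],3 if i==n-1 else 2); t=t+0.
        tw=round(-(b-a)/(n-i)/180,4 if i==n-1 else 3)+0.
        p=p-t[0]*80*tx+t[1]*80*ty-np.array([0,0,t[2]*80]); a-=tw*180
        rows.append((tw,t.tolist()))
for k in range(0,len(rows),10):
    b=rows[k:k+10]
    print(json.dumps({"twist":[[0,0,x[0]] for x in b],"xyz":[x[1] for x in b],"jaw":[jaw]*len(b)}).replace(" ",""))
E
python3 - <<'E'
from plant import r
print(r.sense()["orientation"])
E
python3 plan.py 60 41 633 -165.5 190 -5
```

```text
[[-9.18791965e-01  3.94742081e-01  1.23659591e-04]
 [ 3.94742091e-01  9.18791965e-01  7.93295660e-05]
 [-8.23027210e-05  1.21701014e-04 -9.99999989e-01]]
now [256.6 597.2 231.4] 66.8 tilt [ 0.  0. -1.] t 0.9
{"twist":[[0,0,0.019],[0,0,0.019],[0,0,0.019],[0,0,0.019],[0,0,0.019],[0,0,0.019],[0,0,0.019],[0,0,0.019],[0,0,0.019],[0,0,0.019]],"xyz":[[-0.39,-0.33,0.02],[-0.4,-0.31,0.02],[-0.42,-0.28,0.03],[-0.44,-0.25,0.02],[-0.45,-0.23,0.03],[-0.46,-0.2,0.02],[-0.48,-0.17,0.03],[-0.49,-0.14,0.02],[-0.49,-0.12,0.03],[-0.5,-0.09,0.02]],"jaw":[60.0,60.0,60.0,60.0,60.0,60.0,60.0,60.0,60.0,60.0]}
{"twist":[[0,0,0.019],[0,0,0.019],[0,0,0.019],[0,0,0.019],[0,0,0.019],[0,0,0.019],[0,0,0.019],[0,0,0.019],[0,0,0.019],[0,0,0.019]],"xyz":[[-0.5,-0.06,0.03],[-0.51,-0.02,0.02],[-0.51,0.01,0.03],[-0.5,0.03,0.02],[-0.5,0.07,0.03],[-0.5,0.09,0.02],[-0.49,0.12,0.03],[-0.48,0.15,0.02],[-0.47,0.19,0.03],[-0.46,0.21,0.02]],"jaw":[60.0,60.0,60.0,60.0,60.0,60.0,60.0,60.0,60.0,60.0]}
{"twist":[[0,0,0.0186]],"xyz":[[-0.449,0.238,0.027]],"jaw":[60.0]}
```

Request:
servo_tool --twist '[[0,0,0.019],[0,0,0.019],[0,0,0.019],[0,0,0.019],[0,0,0.019],[0,0,0.019],[0,0,0.019],[0,0,0.019],[0,0,0.019],[0,0,0.019]]' --xyz '[[-0.39,-0.33,0.02],[-0.4,-0.31,0.02],[-0.42,-0.28,0.03],[-0.44,-0.25,0.02],[-0.45,-0.23,0.03],[-0.46,-0.2,0.02],[-0.48,-0.17,0.03],[-0.49,-0.14,0.02],[-0.49,-0.12,0.03],[-0.5,-0.09,0.02]]' --jaw '[60,60,60,60,60,60,60,60,60,60]' --force 40

```text
t: 1.73
tool_pos: [0.4362, 0.2319, 0.2123]
orientation: [[-0.536, 0.844, 0.001], [0.844, 0.536, 0.001], [0.0, 0.001, -1.0]]
ft_force: [1.0, -0.5, 0.6]
gripper_width: 0.704
finger_force: 0.0
```

Request:
servo_tool --twist '[[0,0,0.019],[0,0,0.019],[0,0,0.019],[0,0,0.019],[0,0,0.019],[0,0,0.019],[0,0,0.019],[0,0,0.019],[0,0,0.019],[0,0,0.019]]' --xyz '[[-0.5,-0.06,0.03],[-0.51,-0.02,0.02],[-0.51,0.01,0.03],[-0.5,0.03,0.02],[-0.5,0.07,0.03],[-0.5,0.09,0.02],[-0.49,0.12,0.03],[-0.48,0.15,0.02],[-0.47,0.19,0.03],[-0.46,0.21,0.02]]' --jaw '[60,60,60,60,60,60,60,60,60,60]'

```text
t: 2.57
tool_pos: [0.6158, -0.1306, 0.1922]
orientation: [[0.031, 1.0, 0.001], [1.0, -0.031, 0.0], [0.0, 0.001, -1.0]]
ft_force: [-0.2, 0.1, 0.6]
gripper_width: 0.697
finger_force: 0.0
```

Request:
servo_tool --twist '[[0,0,0.0186],[0,0,0]]' --xyz '[[-0.449,0.238,0.027],[0,0,0]]' --jaw '[60,60]'

```text
t: 2.73
tool_pos: [0.6331, -0.1757, 0.1887]
orientation: [[0.099, 0.995, -0.001], [0.995, -0.099, -0.008], [-0.008, -0.0, -1.0]]
ft_force: [-1.6, -0.1, 0.0]
gripper_width: 0.705
finger_force: 0.0
```

```bash
python3 plan.py 60 38 633 -165.5 105 -5 633 -165.5 87 -5
```

```text
now [ 633.1 -175.7  188.7] -5.7 tilt [-0.001 -0.008 -1.   ] t 2.73
{"twist":[[0,0,-0.001],[0,0,-0.001],[0,0,-0.0018],[0,0,0.0]],"xyz":[[0.04,0.0,0.35],[0.04,-0.01,0.35],[0.046,-0.003,0.346],[0.0,0.0,0.225]],"jaw":[60.0,60.0,60.0,60.0]}
```

Request:
servo_tool --twist '[[0,0,0],[0,0,0],[0,0,0],[0,0,0]]' --xyz '[[0,0,0.35],[0,0,0.35],[0,0,0.1],[0,0,0]]' --jaw '[60,60,60,60]'

```text
t: 3.07
tool_pos: [0.631, -0.1644, 0.1231]
orientation: [[0.087, 0.996, -0.006], [0.996, -0.087, 0.001], [0.001, -0.006, -1.0]]
ft_force: [0.1, -0.3, 0.8]
gripper_width: 0.706
finger_force: 0.0
```

```bash
python3 plan.py 60 25 633 -165.5 87 -5
```

```text
now [ 631.  -164.4  123.1] -5.0 tilt [-0.006  0.001 -1.   ] t 3.07
{"twist":[[0,0,0.0],[0,0,0.0002]],"xyz":[[-0.01,0.01,0.23],[-0.001,0.016,0.221]],"jaw":[60.0,60.0]}
```

Request:
servo_tool --twist '[[0,0,0],[0,0,0],[0,0,0],[0,0,0]]' --xyz '[[0,0,0.2],[0,0,0.2],[0,0,0.05],[0,0,0]]' --jaw '[60,60,60,60]'

```text
t: 3.4
tool_pos: [0.6329, -0.165, 0.0902]
orientation: [[0.086, 0.996, -0.0], [0.996, -0.086, 0.0], [0.0, -0.001, -1.0]]
ft_force: [-0.1, -0.6, 0.9]
gripper_width: 0.7
finger_force: 0.0
```

Request:
servo_tool --twist '[[0,0,0],[0,0,0],[0,0,0],[0,0,0],[0,0,0]]' --xyz '[[0,0,0],[0,0,0],[0,0,0],[0,0,0],[0,0,0]]' --jaw '[10,10,10,10,10]'

```text
t: 3.82
tool_pos: [0.634, -0.1658, 0.0916]
orientation: [[0.087, 0.996, 0.003], [0.996, -0.087, -0.0], [0.0, 0.003, -1.0]]
ft_force: [-0.4, 0.6, 6.4]
gripper_width: 0.264
finger_force: 40.5
```

Request:
servo_tool --twist '[[0,0,0],[0,0,0],[0,0,0],[0,0,0],[0,0,0]]' --xyz '[[0,0,-0.1],[0,0,-0.2],[0,0,-0.3],[0,0,-0.2],[0,0,0]]' --jaw '[10,10,10,10,10]'

```text
t: 4.23
tool_pos: [0.635, -0.1664, 0.1582]
orientation: [[0.087, 0.996, 0.006], [0.996, -0.087, -0.001], [-0.001, 0.006, -1.0]]
ft_force: [0.7, -0.2, 0.9]
gripper_width: 0.255
finger_force: 39.7
```

```bash
python3 plan.py 10 38 446.3 -31 90 3.8 446.3 -31 50 3.8; python3 -c "
from h import *
r.camera('top');print([(d['p'],np.round(d['box'])) for n in('sink_eighth_c','sink_quarter_c') for d in r.recognise(n,'top')[:2]])"
```

```text
now [ 635.  -166.4  158.2] -5.0 tilt [ 0.006 -0.001 -1.   ] t 4.23
{"twist":[[0,0,-0.007],[0,0,-0.007],[0,0,-0.007],[0,0,-0.007],[0,0,-0.007],[0,0,-0.007],[0,0,-0.007],[0,0,0.0],[0,0,0.0]],"xyz":[[0.21,-0.36,0.12],[0.22,-0.35,0.12],[0.23,-0.35,0.12],[0.23,-0.34,0.12],[0.24,-0.34,0.12],[0.25,-0.33,0.13],[0.26,-0.322,0.123],[0.0,0.0,0.25],[0.0,0.0,0.25]],"jaw":[10.0,10.0,10.0,10.0,10.0,10.0,10.0,10.0,10.0]}
[(0.29, array([256., 132., 302., 160.]))]
```

Request:
servo_tool --twist '[[0,0,-0.007],[0,0,-0.007],[0,0,-0.007],[0,0,-0.007],[0,0,-0.007],[0,0,-0.007],[0,0,-0.007],[0,0,0],[0,0,0],[0,0,0]]' --xyz '[[0.21,-0.36,0.12],[0.22,-0.35,0.12],[0.23,-0.35,0.12],[0.23,-0.34,0.12],[0.24,-0.34,0.12],[0.25,-0.33,0.13],[0.26,-0.322,0.123],[0,0,0.15],[0,0,0.1],[0,0,0]]' --jaw '[10,10,10,10,10,10,10,10,10,10]'

```text
t: 5.22
tool_pos: [0.4425, -0.0302, 0.0637]
orientation: [[-0.067, 0.998, -0.004], [0.998, 0.067, -0.001], [-0.001, -0.004, -1.0]]
ft_force: [0.7, -0.2, -0.6]
gripper_width: 0.26
finger_force: 39.8
```

Request:
servo_tool --twist '[[0,0,0],[0,0,0]]' --xyz '[[0,0,0],[0,0,0]]' --jaw '[10,10]'

```text
t: 5.38
tool_pos: [0.4452, -0.031, 0.066]
orientation: [[-0.065, 0.998, 0.0], [0.998, 0.065, -0.001], [-0.001, 0.0, -1.0]]
ft_force: [1.0, -0.3, -0.3]
gripper_width: 0.262
finger_force: 39.8
```

```bash
python3 plan.py 10 8 446.3 -31 50 3.8; python3 - <<'E'
from h import *
S=r.camera("scene");T=r.camera("top")
a=cv2.resize(S[185:245,290:350],(540,540),interpolation=cv2.INTER_CUBIC)
b=cv2.resize(S[185:250,365:415],(260,338),interpolation=cv2.INTER_CUBIC)
b=cv2.copyMakeBorder(b,0,202,0,0,cv2.BORDER_CONSTANT)
cv2.imwrite("pics/e1.png",cv2.hconcat([a,b]))
E
```

```text
now [445.2 -31.   66. ] 3.7 tilt [ 0.    -0.001 -1.   ] t 5.38
{"twist":[[0,0,0.0],[0,0,0.0],[0,0,-0.0003]],"xyz":[[0.0,0.0,0.07],[0.0,0.01,0.06],[-0.001,0.004,0.07]],"jaw":[10.0,10.0,10.0]}
```

View pics/e1.png

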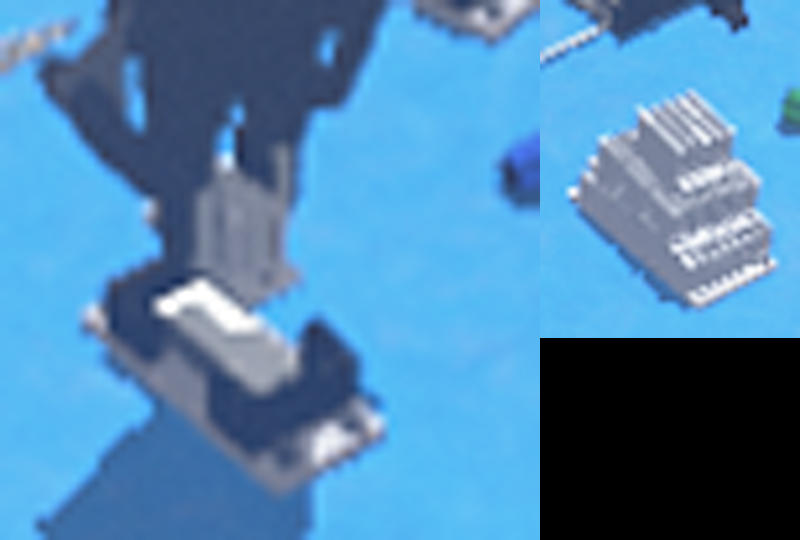

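```bash
python3 - <<'E'
from h import *
from fit import loc
for off in(-.005,0,.005):
  for z in(.0584,.0644):
    X=loc(.4452,-.031,np.radians(3.7),[(sx*.0115,sy*.029+off) for sy in(-1,1) for sx in(-1,1)],z)
    print(off,z,np.round((projs("scene",X)-[290,185]+.5)*9).tolist())
E
```

```text
-0.005 0.0584 [[264.0, 326.0], [319.0, 297.0], [158.0, 235.0], [213.0, 208.0]]
-0.005 0.0644 [[264.0, 312.0], [319.0, 283.0], [158.0, 221.0], [212.0, 194.0]]
0 0.0584 [[255.0, 318.0], [310.0, 289.0], [149.0, 227.0], [204.0, 200.0]]
0 0.0644 [[255.0, 304.0], [310.0, 275.0], [149.0, 214.0], [203.0, 187.0]]
0.005 0.0584 [[245.0, 310.0], [301.0, 281.0], [140.0, 220.0], [195.0, 193.0]]
0.005 0.0644 [[245.0, 296.0], [301.0, 268.0], [140.0, 206.0], [195.0, 179.0]]
```

Request:
servo_tool --twist '[[0,0,0],[0,0,0],[0,0,0],[0,0,0],[0,0,0],[0,0,0],[0,0,0]]' --xyz '[[-0.02,0.01,0.1],[0,0,0.1],[0,0,0.1],[0,0,0.05],[0,0,0.02],[0,0,0],[0,0,0]]' --jaw '[10,10,10,10,10,10,10]'

```text
t: 6.07
tool_pos: [0.4452, -0.0317, 0.036]
orientation: [[-0.067, 0.998, -0.0], [0.998, 0.067, -0.0], [-0.0, -0.0, -1.0]]
ft_force: [-0.6, -0.2, -0.6]
gripper_width: 0.262
finger_force: 39.8
```

Request:
servo_tool --twist '[[0,0,0],[0,0,0],[0,0,0],[0,0,0]]' --xyz '[[0,0,0.02],[0,0,0.02],[0,0,0],[0,0,0]]' --jaw '[10,10,10,10]'

```text
t: 6.4
tool_pos: [0.4452, -0.0316, 0.033]
orientation: [[-0.067, 0.998, 0.0], [0.998, 0.067, 0.0], [0.0, 0.0, -1.0]]
ft_force: [0.5, 0.8, 0.1]
gripper_width: 0.259
finger_force: 39.8
```

Request:
servo_tool --twist '[[0,0,0],[0,0,0],[0,0,0]]' --xyz '[[0,0,0.02],[0,0,0],[0,0,0]]' --jaw '[10,10,10]'

```text
t: 6.65
tool_pos: [0.4451, -0.0316, 0.0313]
orientation: [[-0.067, 0.998, -0.0], [0.998, 0.067, 0.0], [0.0, -0.0, -1.0]]
ft_force: [-0.3, -0.1, -0.5]
gripper_width: 0.259
finger_force: 39.8
```

Request:
servo_tool --twist '[[0,0,0],[0,0,0],[0,0,0]]' --xyz '[[0,0,0.015],[0,0,0],[0,0,0]]' --jaw '[10,10,10]'

```text
t: 6.9
tool_pos: [0.4451, -0.0317, 0.0301]
orientation: [[-0.067, 0.998, -0.0], [0.998, 0.067, 0.0], [0.0, -0.0, -1.0]]
ft_force: [0.2, -0.3, -1.0]
gripper_width: 0.26
finger_force: 39.8
```

Request:
servo_tool --twist '[[0,0,0],[0,0,0],[0,0,0]]' --xyz '[[0,0,0.015],[0,0,0],[0,0,0]]' --jaw '[10,10,10]'

```text
t: 7.15
tool_pos: [0.4453, -0.0316, 0.0296]
orientation: [[-0.067, 0.998, -0.0], [0.998, 0.067, 0.0], [0.0, -0.0, -1.0]]
ft_force: [-2.3, 0.3, 5.6]
gripper_width: 0.258
finger_force: 40.6
```

Request:
servo_tool --twist '[[0,0,0],[0,0,0],[0,0,0]]' --xyz '[[0,0,0.015],[0,0,0],[0,0,0]]' --jaw '[10,10,10]'

```text
t: 7.4
tool_pos: [0.4454, -0.0317, 0.0295]
orientation: [[-0.066, 0.998, -0.001], [0.998, 0.066, 0.001], [0.001, -0.001, -1.0]]
ft_force: [-6.9, -1.0, 19.9]
gripper_width: 0.258
finger_force: 42.3
```

Request:
servo_tool --twist '[[0,0,0],[0,0,0],[0,0,0],[0,0,0],[0,0,0],[0,0,0],[0,0,0],[0,0,0],[0,0,0]]' --xyz '[[0,0,-0.015],[0,0,0],[0,0,0],[0,0,0],[0,0,-0.1],[0,0,-0.2],[0,0,-0.3],[0,0,-0.3],[0,0,0]]' --jaw '[10,45,45,45,45,60,60,60,60]'

```text
t: 8.15
tool_pos: [0.4485, -0.0317, 0.1055]
orientation: [[-0.066, 0.998, 0.008], [0.998, 0.066, 0.001], [0.001, 0.008, -1.0]]
ft_force: [2.1, -0.1, 0.5]
gripper_width: 0.698
finger_force: 0.0
```

```bash
cat >> fit.py <<'E'
E
python3 - <<'E'
from h import *
T=r.camera("top");S=r.camera("scene")
cv2.imwrite("pics/top1.png",T);cv2.imwrite("pics/scene1.png",S)
a=cv2.resize(S[200:245,290:345],(440,360),interpolation=cv2.INTER_CUBIC)
b=cv2.resize(T[195:230,305:358],(360,238),interpolation=cv2.INTER_CUBIC)
b=cv2.copyMakeBorder(b,0,122,0,0,cv2.BORDER_CONSTANT)
cv2.imwrite("pics/e2.png",cv2.hconcat([a,b]))
E
python3 plan.py 70 38 635 -163 140 -3
```

```text
now [446.1 -31.5 102.1] 3.8 tilt [ 0.003  0.001 -1.   ] t 8.25
{"twist":[[0,0,0.005],[0,0,0.005],[0,0,0.006],[0,0,0.005],[0,0,0.006],[0,0,0.005],[0,0,0.0059]],"xyz":[[-0.26,0.32,-0.07],[-0.25,0.33,-0.07],[-0.25,0.33,-0.07],[-0.24,0.33,-0.07],[-0.23,0.34,-0.06],[-0.23,0.34,-0.07],[-0.223,0.342,-0.064]],"jaw":[70.0,70.0,70.0,70.0,70.0,70.0,70.0]}
```

View pics/e2.png

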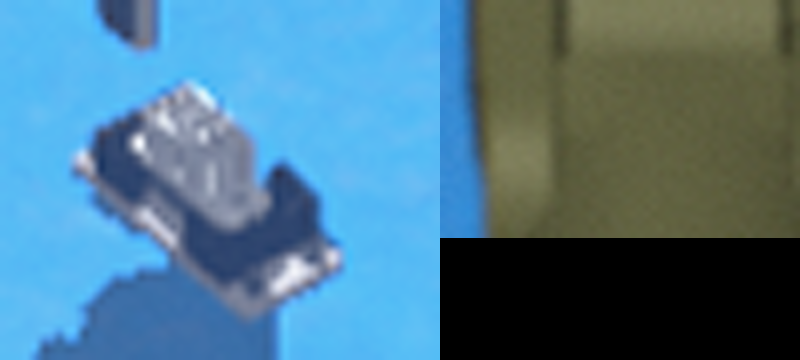

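```bash
cat > refit.py <<'E'
import sys
from fit import *
f,n,cams=sys.argv[1],int(sys.argv[2]),sys.argv[3].split(",")
S=[(.061,.117),(.061,.091),(.037,.058)][:n]; K=8
q0=np.array([.6278,-.1666,-.05,.6291,-.1656,-.06,.6358,-.1628,-.05])[:3*n]
roi={c:v for c,v in {"top":(345,115,415,175),"scene":(362,190,416,246)}.items() if c in cams}
im={c:cv2.imread(f"pics/{c}{f}.png")[v[1]:v[3],v[0]:v[2]].astype(np.float32) for c,v in roi.items()}
M={}
for c in roi:
    m=((im[c].max(2)-im[c].min(2))<70).astype(np.uint8); k,lab=cv2.connectedComponents(m); M[c]=(lab==1+np.argmax(np.bincount(lab.ravel())[1:])).astype(np.float32)
def render(c,q):
    a,b,d,e=roi[c]; o=np.zeros(((e-b)*K,(d-a)*K),np.uint8)
    for i,(w,l) in enumerate(S):
        for hl,z1 in((l/2,.006),(l/2-.008,.028)):
            r4=[(-w/2,-hl),(w/2,-hl),(w/2,hl),(-w/2,hl)]
            X=np.r_[loc(*q[3*i:3*i+3],r4,.028*i),loc(*q[3*i:3*i+3],r4,.028*i+z1)]
            cv2.fillConvexPoly(o,cv2.convexHull(np.round(((projs(c,X)-[a,b]+.5)*K-.5)*16).astype(np.int32)),255,shift=4)
    return cv2.resize(o,(d-a,e-b),interpolation=cv2.INTER_AREA)/255.
sg=np.array([.006,.006,.08]*n)
cost=lambda q:sum(np.abs(render(c,q)-M[c]).sum() for c in roi)+3*np.sum(((q-q0)/sg)**2)
q=q0
for _ in range(3): q=minimize(cost,q,method="Powell",options=dict(xtol=1e-4,ftol=1e-4)).x
print(cost(q),[M[c].sum() for c in M]); print(np.c_[q.reshape(-1,3)[:,:2]*1e3,np.degrees(q[2::3])].round(1))
out=[]
for c,(a,b,d,e) in roi.items():
    o=cv2.resize(im[c],None,fx=8,fy=8,interpolation=cv2.INTER_CUBIC).clip(0,255).astype(np.uint8)
    for i,(w,l) in enumerate(S):
        hl=l/2-.008; r4=[(-w/2,-hl),(w/2,-hl),(w/2,hl),(-w/2,hl)]
        cv2.polylines(o,[((projs(c,loc(*q[3*i:3*i+3],r4,.028*i+.028))-[a,b]+.5)*8).astype(np.int32)],True,[(0,0,255),(0,255,0),(255,0,255)][i],1)
    out.append(o)
cv2.imwrite(f"pics/r{f}.png",out[0])
E
python3 refit.py 1 3 scene
python3 - <<'E'
from h import *
from fit import loc
X=loc(.4463,-.031,np.radians(3.8),[(sx*.0115,sy*.021) for sy in(-1,1) for sx in(-1,1)],.05)
print(np.round((projs("scene",X)-[290,200]+.5)*8).tolist())
E
```

```text
52.04396572443994 [np.float32(963.0)]
[[ 630.1 -165.8   -1.6]
 [ 627.9 -167.2   -4. ]
 [ 631.2 -166.9   -4.3]]
[[216.0, 167.0], [265.0, 142.0], [148.0, 109.0], [196.0, 85.0]]
```

View pics/r1.png

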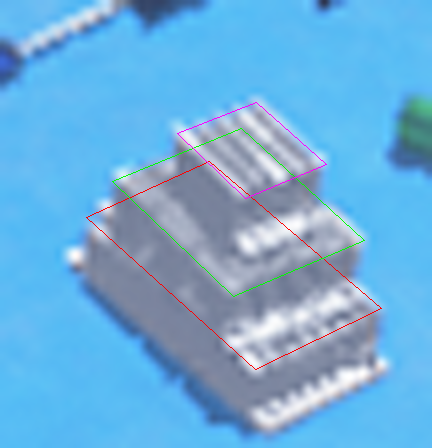

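```bash
python3 plan.py 70 38 631.5 -167 130 -4.3 631.5 -167 100 -4.3
```

```text
now [446.1 -31.5 102.1] 3.8 tilt [ 0.003  0.001 -1.   ] t 8.25
{"twist":[[0,0,0.006],[0,0,0.007],[0,0,0.006],[0,0,0.007],[0,0,0.006],[0,0,0.007],[0,0,0.0062],[0,0,0.0]],"xyz":[[-0.26,0.31,-0.05],[-0.26,0.32,-0.05],[-0.25,0.33,-0.05],[-0.24,0.33,-0.05],[-0.24,0.33,-0.05],[-0.23,0.34,-0.05],[-0.226,0.346,-0.049],[0.0,0.0,0.375]],"jaw":[70.0,70.0,70.0,70.0,70.0,70.0,70.0,70.0]}
```

Request:
servo_tool --twist '[[0,0,0.006],[0,0,0.007],[0,0,0.006],[0,0,0.007],[0,0,0.006],[0,0,0.007],[0,0,0.0062],[0,0,0],[0,0,0],[0,0,0]]' --xyz '[[-0.26,0.31,-0.05],[-0.26,0.32,-0.05],[-0.25,0.33,-0.05],[-0.24,0.33,-0.05],[-0.24,0.33,-0.05],[-0.23,0.34,-0.05],[-0.226,0.346,-0.049],[0,0,0.2],[0,0,0.15],[0,0,0]]' --jaw '[70,70,70,70,70,70,70,70,70,70]'

```text
t: 9.08
tool_pos: [0.6273, -0.1662, 0.0959]
orientation: [[0.076, 0.997, -0.009], [0.997, -0.075, 0.001], [0.001, -0.009, -1.0]]
ft_force: [-0.5, 0.3, -0.6]
gripper_width: 0.82
finger_force: 0.0
```

Request:
servo_tool --twist '[[0,0,0],[0,0,0]]' --xyz '[[0,0,0],[0,0,0]]' --jaw '[70,70]'

```text
t: 9.25
tool_pos: [0.6298, -0.1661, 0.1005]
orientation: [[0.074, 0.997, -0.001], [0.997, -0.074, 0.001], [0.001, -0.001, -1.0]]
ft_force: [-0.3, 0.1, 0.5]
gripper_width: 0.824
finger_force: 0.0
```

```bash
python3 plan.py 70 20 631.5 -167 61 -4.3
```

```text
now [ 629.8 -166.1  100.5] -4.3 tilt [-0.001  0.001 -1.   ] t 9.25
{"twist":[[0,0,0.0],[0,0,0.0002]],"xyz":[[0.0,0.01,0.25],[-0.01,0.012,0.244]],"jaw":[70.0,70.0]}
```

Request:
servo_tool --twist '[[0,0,0],[0,0,0],[0,0,0],[0,0,0],[0,0,0]]' --xyz '[[-0.01,0.02,0.2],[0,0,0.2],[0,0,0.1],[0,0,0],[0,0,0]]' --jaw '[70,70,70,70,70]'

```text
t: 9.67
tool_pos: [0.632, -0.1676, 0.0613]
orientation: [[0.075, 0.997, 0.0], [0.997, -0.075, 0.0], [0.0, 0.0, -1.0]]
ft_force: [0.9, -0.5, 0.2]
gripper_width: 0.818
finger_force: 0.0
```

Request:
servo_tool --twist '[[0,0,0],[0,0,0],[0,0,0],[0,0,0],[0,0,0]]' --xyz '[[0,0,0],[0,0,0],[0,0,0],[0,0,0],[0,0,0]]' --jaw '[25,25,25,25,25]'

```text
t: 10.08
tool_pos: [0.633, -0.1683, 0.0622]
orientation: [[0.075, 0.997, 0.002], [0.997, -0.075, -0.0], [-0.0, 0.002, -1.0]]
ft_force: [-0.2, -0.1, 6.4]
gripper_width: 0.426
finger_force: 42.1
```

Request:
servo_tool --twist '[[0,0,0],[0,0,0],[0,0,0],[0,0,0],[0,0,0]]' --xyz '[[0,0,-0.1],[0,0,-0.2],[0,0,-0.3],[0,0,-0.1],[0,0,0]]' --jaw '[25,25,25,25,25]'

```text
t: 10.5
tool_pos: [0.6337, -0.1687, 0.1195]
orientation: [[0.075, 0.997, 0.005], [0.997, -0.075, -0.001], [-0.0, 0.005, -1.0]]
ft_force: [0.1, -1.1, -0.3]
gripper_width: 0.425
finger_force: 41.5
```

```bash
python3 plan.py 25 38 647.3 130 85 14.8
```

```text
now [ 633.7 -168.7  119.5] -4.3 tilt [ 0.005 -0.001 -1.   ] t 10.5
{"twist":[[0,0,-0.013],[0,0,-0.013],[0,0,-0.013],[0,0,-0.013],[0,0,-0.014],[0,0,-0.013],[0,0,-0.014],[0,0,-0.0132]],"xyz":[[0.47,-0.01,0.05],[0.47,0.0,0.05],[0.47,0.02,0.06],[0.46,0.04,0.05],[0.46,0.06,0.06],[0.46,0.09,0.05],[0.46,0.1,0.06],[0.445,0.124,0.051]],"jaw":[25.0,25.0,25.0,25.0,25.0,25.0,25.0,25.0]}
```

Request:
servo_tool --twist '[[0,0,-0.013],[0,0,-0.013],[0,0,-0.013],[0,0,-0.013],[0,0,-0.014],[0,0,-0.013],[0,0,-0.014],[0,0,-0.0132],[0,0,0],[0,0,0]]' --xyz '[[0.47,-0.01,0.05],[0.47,0,0.05],[0.47,0.02,0.06],[0.46,0.04,0.05],[0.46,0.06,0.06],[0.46,0.09,0.05],[0.46,0.1,0.06],[0.445,0.124,0.051],[0,0,0],[0,0,0]]' --jaw '[25,25,25,25,25,25,25,25,25,25]'

```text
t: 11.33
tool_pos: [0.6439, 0.135, 0.0801]
orientation: [[-0.262, 0.965, -0.003], [0.965, 0.262, 0.001], [0.002, -0.003, -1.0]]
ft_force: [0.3, -0.7, -1.0]
gripper_width: 0.425
finger_force: 41.5
```

Request:
servo_tool --twist '[[0,0,0],[0,0,0]]' --xyz '[[0,0,0],[0,0,0]]' --jaw '[25,25]'

```text
t: 11.5
tool_pos: [0.6455, 0.1283, 0.0818]
orientation: [[-0.253, 0.967, -0.001], [0.967, 0.253, -0.002], [-0.001, -0.001, -1.0]]
ft_force: [0.0, -0.7, -1.6]
gripper_width: 0.425
finger_force: 41.5
```

```bash
python3 plan.py 25 8 647.3 130 50 14.8; python3 - <<'E'
from h import *
from fit import loc
S=r.camera("scene");T=r.camera("top");s=r.sense();p=np.array(s["tool_pos"]);R=np.array(s["orientation"])
cv2.imwrite("pics/scene2.png",S);cv2.imwrite("pics/top2.png",T)
a=np.arctan2(R[1,1],R[0,1]); d=np.array([310,140])
o=cv2.resize(S[d[1]:d[1]+60,d[0]:d[0]+60],(480,480),interpolation=cv2.INTER_CUBIC)
for w,l,z in((.037,.042,.028),(.037,.058,0)):
    r4=[(-w/2,-l/2),(w/2,-l/2),(w/2,l/2),(-w/2,l/2)]
    cv2.polylines(o,[((projs("scene",loc(p[0],p[1],a,r4,p[2]-.0062+z))-d+.5)*8).astype(np.int32)],True,(0,0,255),1)
r4=[(-.017,-.0275),(.017,-.0275),(.017,.0275),(-.017,.0275)]
cv2.polylines(o,[((projs("scene",loc(.6473,.13,.258,r4,.022))-d+.5)*8).astype(np.int32)],True,(0,255,0),1)
d=np.array([310,200]);x=cv2.resize(T[195:230,310:355],(320,249),interpolation=cv2.INTER_CUBIC)
x=cv2.copyMakeBorder(x,0,231,0,0,cv2.BORDER_CONSTANT)
cv2.imwrite("pics/e3.png",cv2.hconcat([o,x]))
E
```

```text
now [645.5 128.3  81.8] 14.6 tilt [-0.001 -0.002 -1.   ] t 11.5
{"twist":[[0,0,0.0],[0,0,0.0],[0,0,0.0],[0,0,-0.0008]],"xyz":[[0.0,0.01,0.1],[0.01,0.01,0.1],[0.0,0.0,0.1],[0.005,0.007,0.097]],"jaw":[25.0,25.0,25.0,25.0]}
```

View pics/e3.png

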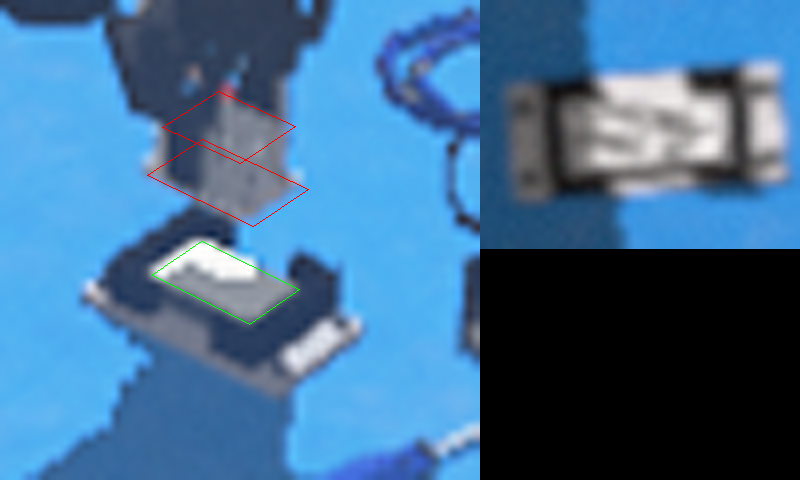

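Request:
servo_tool --twist '[[0,0,0],[0,0,0],[0,0,0],[0,0,0],[0,0,0],[0,0,0],[0,0,0],[0,0,0],[0,0,0]]' --xyz '[[0,0.02,0.15],[0,0,0.15],[0,0,0.1],[0,0,0.1],[0,0,0.05],[0,0,0.03],[0,0,0.02],[0,0,0],[0,0,0]]' --jaw '[25,25,25,25,25,25,25,25,25]'

```text
t: 12.35
tool_pos: [0.6476, 0.1311, 0.0348]
orientation: [[-0.256, 0.967, 0.001], [0.967, 0.256, 0.0], [0.0, 0.001, -1.0]]
ft_force: [0.4, -0.2, -1.4]
gripper_width: 0.426
finger_force: 41.5
```

Request:
servo_tool --twist '[[0,0,0],[0,0,0],[0,0,0]]' --xyz '[[0,0,0.02],[0,0,0],[0,0,0]]' --jaw '[25,25,25]'

```text
t: 12.6
tool_pos: [0.6473, 0.1311, 0.033]
orientation: [[-0.256, 0.967, 0.0], [0.967, 0.256, 0.0], [0.0, 0.0, -1.0]]
ft_force: [-0.3, 0.3, -0.6]
gripper_width: 0.428
finger_force: 41.5
```

Request:
servo_tool --twist '[[0,0,0],[0,0,0],[0,0,0],[0,0,0]]' --xyz '[[-0.03,0,0.02],[0,0,0.02],[0,0,0],[0,0,0]]' --jaw '[25,25,25,25]'

```text
t: 12.93
tool_pos: [0.6477, 0.1286, 0.0294]
orientation: [[-0.255, 0.967, -0.0], [0.967, 0.255, -0.0], [0.0, -0.0, -1.0]]
ft_force: [-0.4, 0.5, -0.9]
gripper_width: 0.428
finger_force: 41.5
```

Request:
servo_tool --twist '[[0,0,0],[0,0,0],[0,0,0]]' --xyz '[[0,0,0.015],[0,0,0],[0,0,0]]' --jaw '[25,25,25]'

```text
t: 13.18
tool_pos: [0.6478, 0.1288, 0.0284]
orientation: [[-0.256, 0.967, 0.0], [0.967, 0.256, 0.0], [0.0, 0.0, -1.0]]
ft_force: [-0.1, 0.4, -1.4]
gripper_width: 0.425
finger_force: 41.5
```

Within about half a millimetre of contact: one more touch, then release and rise.

Request:
servo_tool --twist '[[0,0,0],[0,0,0],[0,0,0]]' --xyz '[[0,0,0.01],[0,0,0],[0,0,0]]' --jaw '[25,25,25]'

```text
t: 13.43
tool_pos: [0.6479, 0.1288, 0.0282]
orientation: [[-0.255, 0.967, 0.0], [0.967, 0.255, 0.0], [0.0, 0.0, -1.0]]
ft_force: [-1.7, -0.3, 4.2]
gripper_width: 0.426
finger_force: 42.0
```

Request:
servo_tool --twist '[[0,0,0],[0,0,0],[0,0,0],[0,0,0],[0,0,0],[0,0,0],[0,0,0],[0,0,0],[0,0,0]]' --xyz '[[0,0,0],[0,0,0],[0,0,0],[0,0,0],[0,0,-0.1],[0,0,-0.2],[0,0,-0.3],[0,0,-0.3],[0,0,0]]' --jaw '[50,50,50,50,60,85,85,85,85]'

```text
t: 14.18
tool_pos: [0.6514, 0.129, 0.1057]
orientation: [[-0.255, 0.967, 0.009], [0.967, 0.255, 0.002], [0.0, 0.009, -1.0]]
ft_force: [1.5, 0.1, -0.1]
gripper_width: 0.994
finger_force: 0.0
```

```bash
python3 - <<'E'
from h import *
S=r.camera("scene");T=r.camera("top")
cv2.imwrite("pics/scene3.png",S);cv2.imwrite("pics/top3.png",T)
E
python3 refit.py 3 2 scene,top; python3 plan.py 85 38 628 -167 100 -4 628 -167 70 -4
```

```text
82.95040008481055 [np.float32(1030.0), np.float32(905.0)]
[[ 627.9 -166.8   -0.5]
 [ 629.1 -166.8   -5.7]]
now [648.9 128.9 101.5] 14.8 tilt [ 0.003  0.001 -1.   ] t 14.28
{"twist":[[0,0,0.013],[0,0,0.013],[0,0,0.013],[0,0,0.013],[0,0,0.013],[0,0,0.013],[0,0,0.013],[0,0,0.0134],[0,0,0.0]],"xyz":[[-0.44,-0.15,0.0],[-0.44,-0.13,0.0],[-0.45,-0.11,0.0],[-0.45,-0.1,0.0],[-0.46,-0.08,0.0],[-0.46,-0.06,0.01],[-0.46,-0.04,0.0],[-0.467,-0.012,0.008],[0.0,0.0,0.375]],"jaw":[85.0,85.0,85.0,85.0,85.0,85.0,85.0,85.0,85.0]}
```

Request:
servo_tool --twist '[[0,0,0.013],[0,0,0.013],[0,0,0.013],[0,0,0.013],[0,0,0.013],[0,0,0.014],[0,0,0.014],[0,0,0.015],[0,0,0],[0,0,0]]' --xyz '[[-0.44,-0.15,0],[-0.44,-0.13,0],[-0.45,-0.11,0],[-0.45,-0.1,0],[-0.46,-0.08,0],[-0.46,-0.06,0.01],[-0.46,-0.04,0],[-0.467,-0.01,0.008],[0,0,0],[0,0,0]]' --jaw '[85,85,85,85,85,85,85,85,85,85]' --force 50

```text
t: 15.12
tool_pos: [0.6249, -0.1711, 0.0972]
orientation: [[0.087, 0.996, -0.002], [0.996, -0.087, -0.001], [-0.002, -0.002, -1.0]]
ft_force: [-0.6, 0.1, -1.0]
gripper_width: 0.997
finger_force: 0.0
```

Request:
servo_tool --twist '[[0,0,0],[0,0,0]]' --xyz '[[0,0,0],[0,0,0]]' --jaw '[85,85]'

```text
t: 15.28
tool_pos: [0.6268, -0.1649, 0.0973]
orientation: [[0.078, 0.997, -0.001], [0.997, -0.078, 0.001], [0.001, -0.001, -1.0]]
ft_force: [-0.3, -0.1, -0.5]
gripper_width: 0.997
finger_force: 0.0
```

```bash
python3 plan.py 85 20 628.7 -167 27 -5
```

```text
now [ 626.8 -164.9   97.3] -4.5 tilt [-0.001  0.001 -1.   ] t 15.28
{"twist":[[0,0,0.001],[0,0,0.001],[0,0,0.0],[0,0,0.0008]],"xyz":[[-0.01,0.01,0.22],[0.0,0.01,0.22],[-0.01,0.0,0.22],[-0.004,0.006,0.219]],"jaw":[85.0,85.0,85.0,85.0]}
```

Request:
servo_tool --twist '[[0,0,0],[0,0,0],[0,0,0],[0,0,0],[0,0,0],[0,0,0]]' --xyz '[[-0.02,0.02,0.25],[0,0,0.25],[0,0,0.25],[0,0,0.12],[0,0,0],[0,0,0]]' --jaw '[85,85,85,85,85,85]'

```text
t: 15.78
tool_pos: [0.6283, -0.1677, 0.0283]
orientation: [[0.079, 0.997, -0.001], [0.997, -0.079, 0.0], [0.0, -0.001, -1.0]]
ft_force: [0.7, -0.5, 0.7]
gripper_width: 0.998
finger_force: 0.0
```

```bash
python3 plan.py 85 20 628.7 -167 27 -5
```

```text
now [ 628.3 -167.7   28.3] -4.5 tilt [-0.001  0.    -1.   ] t 15.78
{"twist":[[0,0,0.0025]],"xyz":[[0.009,0.004,0.017]],"jaw":[85.0]}
```

Request:
servo_tool --twist '[[0,0,0],[0,0,0],[0,0,0],[0,0,0],[0,0,0]]' --xyz '[[0,0,0.01],[0,0,0],[0,0,0],[0,0,0],[0,0,0]]' --jaw '[50,50,50,50,50]'

```text
t: 16.2
tool_pos: [0.6297, -0.1691, 0.0296]
orientation: [[0.081, 0.997, 0.003], [0.997, -0.081, -0.0], [0.0, 0.003, -1.0]]
ft_force: [-0.5, 1.2, 5.9]
gripper_width: 0.702
finger_force: 56.2
```

Request:
servo_tool --twist '[[0,0,0],[0,0,0],[0,0,0],[0,0,0],[0,0,0]]' --xyz '[[0,0,-0.1],[0,0,-0.2],[0,0,-0.3],[0,0,-0.2],[0,0,0]]' --jaw '[50,50,50,50,50]'

```text
t: 16.62
tool_pos: [0.63, -0.1697, 0.0954]
orientation: [[0.081, 0.997, 0.005], [0.997, -0.081, -0.001], [-0.0, 0.005, -1.0]]
ft_force: [1.8, -0.6, -1.8]
gripper_width: 0.704
finger_force: 55.5
```

```bash
python3 plan.py 50 36 433.4 -330 85 -6.9
```

```text
now [ 630.  -169.7   95.4] -4.7 tilt [ 0.005 -0.001 -1.   ] t 16.62
{"twist":[[0,0,0.002],[0,0,0.001],[0,0,0.002],[0,0,0.001],[0,0,0.002],[0,0,0.001],[0,0,0.002],[0,0,0.0015]],"xyz":[[-0.27,-0.29,0.02],[-0.28,-0.28,0.02],[-0.28,-0.28,0.01],[-0.28,-0.28,0.02],[-0.28,-0.28,0.01],[-0.28,-0.28,0.02],[-0.28,-0.28,0.01],[-0.285,-0.278,0.02]],"jaw":[50.0,50.0,50.0,50.0,50.0,50.0,50.0,50.0]}
```

Request:
servo_tool --twist '[[0,0,0.002],[0,0,0.001],[0,0,0.002],[0,0,0.001],[0,0,0.002],[0,0,0.001],[0,0,0.002],[0,0,0.0015],[0,0,0],[0,0,0]]' --xyz '[[-0.27,-0.29,0.02],[-0.28,-0.28,0.02],[-0.28,-0.28,0.01],[-0.28,-0.28,0.02],[-0.28,-0.28,0.01],[-0.28,-0.28,0.02],[-0.28,-0.28,0.01],[-0.285,-0.278,0.02],[0,0,0],[0,0,0]]' --jaw '[50,50,50,50,50,50,50,50,50,50]'

```text
t: 17.45
tool_pos: [0.4287, -0.3303, 0.0803]
orientation: [[0.125, 0.992, -0.002], [0.992, -0.125, 0.001], [0.001, -0.002, -1.0]]
ft_force: [0.8, 0.6, -2.5]
gripper_width: 0.703
finger_force: 55.5
```

Request:
servo_tool --twist '[[0,0,0],[0,0,0]]' --xyz '[[0,0,0],[0,0,0]]' --jaw '[50,50]'

```text
t: 17.62
tool_pos: [0.4325, -0.3278, 0.0807]
orientation: [[0.118, 0.993, -0.0], [0.993, -0.118, 0.001], [0.001, -0.0, -1.0]]
ft_force: [-0.2, 0.0, -2.8]
gripper_width: 0.703
finger_force: 55.5
```

```bash
python3 plan.py 50 8 433.4 -330 50 -6.9; python3 - <<'E'
from h import *
from fit import loc
S=r.camera("scene");s=r.sense();p=np.array(s["tool_pos"]);R=np.array(s["orientation"])
T=r.camera("top"); cv2.imwrite("pics/top4.png",T)
a=np.arctan2(R[1,1],R[0,1]); d=np.array([325,225])
o=cv2.resize(S[d[1]:d[1]+100,d[0]:d[0]+100],(500,500),interpolation=cv2.INTER_CUBIC)
for w,l,z in((.061,.075,.028),(.061,.091,0)):
    r4=[(-w/2,-l/2),(w/2,-l/2),(w/2,l/2),(-w/2,l/2)]
    cv2.polylines(o,[((projs("scene",loc(p[0],p[1],a,r4,p[2]-.0016+z))-d+.5)*5).astype(np.int32)],True,(0,0,255),1)
x=cv2.resize(T[125:165,250:305],(300,218),interpolation=cv2.INTER_CUBIC)
y=cv2.resize(S[150:200,310:365],(300,273),interpolation=cv2.INTER_CUBIC)
x=cv2.copyMakeBorder(cv2.vconcat([x,y]),0,9,0,0,cv2.BORDER_CONSTANT)
cv2.imwrite("pics/e4.png",cv2.hconcat([o,x]))
E
```

```text
now [ 432.5 -327.8   80.7] -6.8 tilt [-0.     0.001 -1.   ] t 17.62
{"twist":[[0,0,0.0],[0,0,0.0],[0,0,0.0],[0,0,0.0007]],"xyz":[[-0.01,0.0,0.1],[-0.01,0.0,0.09],[0.0,0.01,0.1],[-0.006,0.005,0.094]],"jaw":[50.0,50.0,50.0,50.0]}
```

View pics/e4.png

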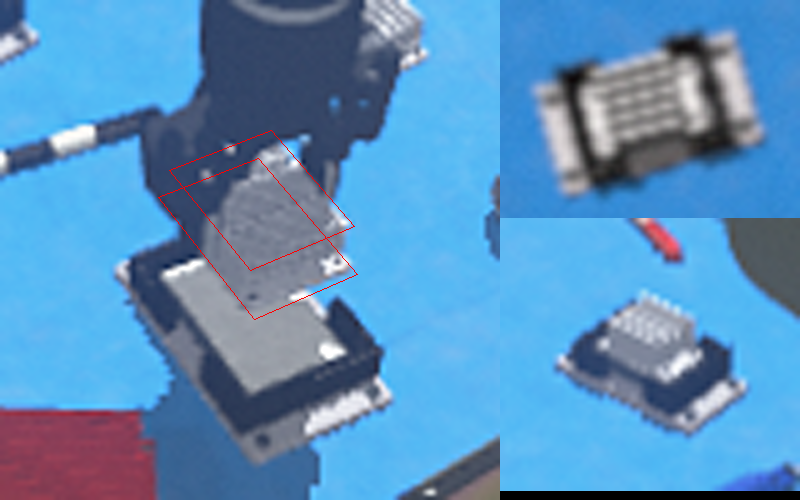

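```bash
python3 - <<'E'
from h import *
from fit import loc
S=r.camera("scene");T=cv2.imread("pics/top4.png");s=r.sense();p=np.array(s["tool_pos"]);R=np.array(s["orientation"]);print(p)
a=np.arctan2(R[1,1],R[0,1])
def ov(I,c,d,n,k):
    o=cv2.resize(I[d[1]:d[1]+n[1],d[0]:d[0]+n[0]],None,fx=k,fy=k,interpolation=cv2.INTER_CUBIC)
    for z in(0,.006):
        for off,col in((0,(0,0,255)),(.006,(0,255,255))):
            L=[(-.0305,-.0455+off),(.0305,-.0455+off),(.0305,.0455+off),(-.0305,.0455+off)]
            cv2.polylines(o,[((projs(c,loc(p[0],p[1],a,L,p[2]-.0016+z))-d+.5)*k).astype(np.int32)],True,col,1)
    return o
A=ov(S,"scene",np.array([360,255]),(44,38),10); B=ov(T,"top",np.array([410,190]),(60,60),6)
h=max(A.shape[0],B.shape[0]);pad=lambda o:cv2.copyMakeBorder(o,0,h-o.shape[0],0,0,cv2.BORDER_CONSTANT)
cv2.imwrite("pics/e5.png",cv2.hconcat([pad(A),pad(B)]))
E
```

```text
[ 0.4326 -0.3281  0.081 ]
```

View pics/e5.png

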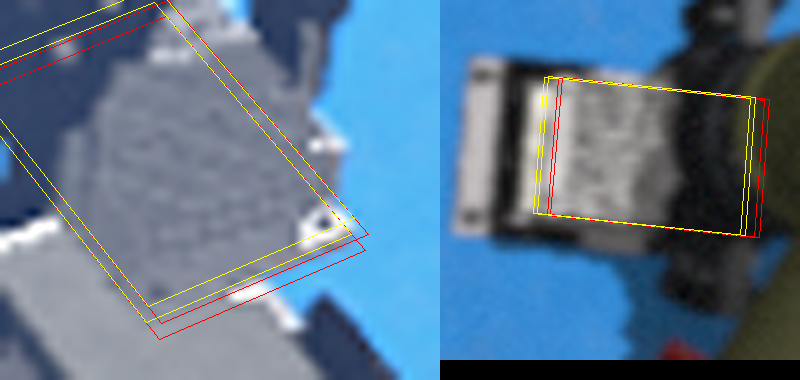

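Request:
servo_tool --twist '[[0,0,0],[0,0,0],[0,0,0],[0,0,0],[0,0,0],[0,0,0],[0,0,0],[0,0,0],[0,0,0],[0,0,0]]' --xyz '[[-0.07,0.014,0.1],[0,0,0.1],[0,0,0.15],[0,0,0.1],[0,0,0.08],[0,0,0.06],[0,0,0.03],[0,0,0.02],[0,0,0],[0,0,0]]' --jaw '[50,50,50,50,50,50,50,50,50,50]'

```text
t: 18.6
tool_pos: [0.4324, -0.335, 0.0304]
orientation: [[0.12, 0.993, 0.001], [0.993, -0.12, -0.0], [-0.0, 0.001, -1.0]]
ft_force: [0.2, 0.2, -2.4]
gripper_width: 0.707
finger_force: 55.5
```

```bash
python3 plan.py 50 8 433.1 -333.5 24 -6.9
```

```text
now [ 432.4 -335.    30.4] -6.9 tilt [ 0.001 -0.    -1.   ] t 18.6
{"twist":[[0,0,0.0001]],"xyz":[[0.02,0.007,0.08]],"jaw":[50.0]}
```

Request:
servo_tool --twist '[[0,0,0],[0,0,0],[0,0,0],[0,0,0],[0,0,0]]' --xyz '[[0.02,0.01,0],[0,0,0.03],[0,0,0.02],[0,0,0.01],[0,0,0]]' --jaw '[50,50,50,50,50]'

```text
t: 19.02
tool_pos: [0.4329, -0.3332, 0.0251]
orientation: [[0.12, 0.993, -0.0], [0.993, -0.12, 0.0], [0.0, -0.0, -1.0]]
ft_force: [-0.6, 0.6, -3.4]
gripper_width: 0.702
finger_force: 55.5
```

Request:
servo_tool --twist '[[0,0,0],[0,0,0]]' --xyz '[[0,0,0.01],[0,0,0]]' --jaw '[50,50]'

```text
t: 19.18
tool_pos: [0.433, -0.3333, 0.0244]
orientation: [[0.12, 0.993, -0.0], [0.993, -0.12, 0.0], [0.0, -0.0, -1.0]]
ft_force: [-0.2, -0.3, -3.3]
gripper_width: 0.702
finger_force: 55.5
```

Request:
servo_tool --twist '[[0,0,0],[0,0,0],[0,0,0]]' --xyz '[[0,0,0.015],[0,0,0],[0,0,0]]' --jaw '[50,50,50]'

```text
t: 19.43
tool_pos: [0.4332, -0.3335, 0.0237]
orientation: [[0.12, 0.993, 0.0], [0.993, -0.12, 0.0], [0.0, 0.0, -1.0]]
ft_force: [-1.3, 0.5, 1.5]
gripper_width: 0.708
finger_force: 56.0
```

Request:
servo_tool --twist '[[0,0,0],[0,0,0],[0,0,0],[0,0,0],[0,0,0],[0,0,0],[0,0,0],[0,0,0],[0,0,0]]' --xyz '[[0,0,0],[0,0,0],[0,0,0],[0,0,0],[0,0,-0.1],[0,0,-0.2],[0,0,-0.3],[0,0,-0.3],[0,0,0]]' --jaw '[76,76,76,76,76,85,85,85,85]'

```text
t: 20.18
tool_pos: [0.4356, -0.3357, 0.1003]
orientation: [[0.12, 0.993, 0.007], [0.993, -0.12, -0.004], [-0.003, 0.008, -1.0]]
ft_force: [1.4, -0.5, 1.2]
gripper_width: 0.996
finger_force: 0.0
```

```bash
python3 - <<'E'
from h import *
S=r.camera("scene");T=r.camera("top")
cv2.imwrite("pics/scene5.png",S);cv2.imwrite("pics/top5.png",T)
E
python3 refit.py 5 1 scene,top;python3 refit.py 5 1 scene;python3 refit.py 5 1 top
```

```text
1336.776147525137 [np.float32(951.0), np.float32(2064.0)]
[[ 627.7 -167.1   -0.7]]
1306.2755785812762 [np.float32(2064.0)]
[[ 625.8 -166.6   -2.9]]
31.698000952070227 [np.float32(951.0)]
[[ 627.7 -166.5   -0.7]]
```

```bash
python3 plan.py 85 38 627.7 -165.5 80 -0.8
```

```text
now [ 434.  -333.8   96.7] -6.9 tilt [ 0.003 -0.001 -1.   ] t 20.28
{"twist":[[0,0,-0.005],[0,0,-0.005],[0,0,-0.005],[0,0,-0.005],[0,0,-0.005],[0,0,-0.004],[0,0,-0.0048]],"xyz":[[0.34,0.31,0.03],[0.33,0.31,0.03],[0.33,0.32,0.03],[0.33,0.32,0.03],[0.32,0.33,0.03],[0.31,0.33,0.03],[0.314,0.34,0.029]],"jaw":[85.0,85.0,85.0,85.0,85.0,85.0,85.0]}
```

Request:
servo_tool --twist '[[0,0,-0.005],[0,0,-0.005],[0,0,-0.005],[0,0,-0.005],[0,0,-0.005],[0,0,-0.004],[0,0,-0.005],[0,0,0],[0,0,0],[0,0,0]]' --xyz '[[0.34,0.31,0.03],[0.33,0.31,0.03],[0.33,0.32,0.03],[0.33,0.32,0.03],[0.32,0.33,0.03],[0.31,0.33,0.03],[0.314,0.34,0.03],[0,0,0],[0,0,0],[0,0,0]]' --jaw '[85,85,85,85,85,85,85,85,85,85]'

```text
t: 21.12
tool_pos: [0.6258, -0.1654, 0.0772]
orientation: [[0.013, 1.0, -0.003], [1.0, -0.013, -0.001], [-0.001, -0.003, -1.0]]
ft_force: [-0.5, -1.0, -0.0]
gripper_width: 0.999
finger_force: 0.0
```

```bash
python3 plan.py 85 20 627.7 -165.5 20 -0.8;python3 plan.py 85 20 627.7 -165.5 1 -0.8
```

```text
now [ 625.8 -165.4   77.2] -0.8 tilt [-0.003 -0.001 -1.   ] t 21.12
{"twist":[[0,0,0.0],[0,0,0.0],[0,0,0.0002]],"xyz":[[0.0,0.01,0.24],[0.0,0.01,0.24],[-0.001,0.004,0.235]],"jaw":[85.0,85.0,85.0]}
now [ 625.8 -165.4   77.2] -0.8 tilt [-0.003 -0.001 -1.   ] t 21.12
{"twist":[[0,0,0.0],[0,0,0.0],[0,0,0.0],[0,0,0.0002]],"xyz":[[0.0,0.01,0.24],[0.0,0.0,0.24],[0.0,0.01,0.24],[-0.001,0.004,0.233]],"jaw":[85.0,85.0,85.0,85.0]}
```

Request:
servo_tool --twist '[[0,0,0],[0,0,0],[0,0,0],[0,0,0],[0,0,0],[0,0,0]]' --xyz '[[0,0.02,0.25],[0,0,0.25],[0,0,0.25],[0,0,0.1],[0,0,0],[0,0,0]]' --jaw '[85,85,85,85,85,85]'

```text
t: 21.62
tool_pos: [0.6277, -0.1663, 0.0107]
orientation: [[0.015, 1.0, -0.001], [1.0, -0.015, -0.0], [-0.0, -0.001, -1.0]]
ft_force: [0.7, -0.9, 0.8]
gripper_width: 0.99
finger_force: 0.0
```

```bash
python3 plan.py 85 20 627.7 -165.5 1 -0.8
```

```text
now [ 627.7 -166.3   10.7] -0.9 tilt [-0.001 -0.    -1.   ] t 21.62
{"twist":[[0,0,-0.0004]],"xyz":[[0.01,-0.001,0.121]],"jaw":[85.0]}
```

Request:
servo_tool --twist '[[0,0,0],[0,0,0],[0,0,0],[0,0,0]]' --xyz '[[0.01,0,0.07],[0,0,0.04],[0,0,0],[0,0,0]]' --jaw '[85,85,85,85]'

```text
t: 21.95
tool_pos: [0.6287, -0.1642, 0.002]
orientation: [[0.013, 1.0, 0.001], [1.0, -0.013, 0.0], [0.0, 0.001, -1.0]]
ft_force: [0.3, -0.1, 1.1]
gripper_width: 0.996
finger_force: 0.0
```

Request:
servo_tool --twist '[[0,0,0],[0,0,0],[0,0,0],[0,0,0],[0,0,0]]' --xyz '[[0,0,0],[0,0,0],[0,0,0],[0,0,0],[0,0,0]]' --jaw '[50,50,50,50,50]' --force 55

```text
t: 22.37
tool_pos: [0.6293, -0.1645, 0.0026]
orientation: [[0.013, 1.0, 0.002], [1.0, -0.013, -0.0], [-0.0, 0.002, -1.0]]
ft_force: [0.2, 0.0, 5.1]
gripper_width: 0.701
finger_force: 62.5
```

Request:
servo_tool --twist '[[0,0,0],[0,0,0],[0,0,0],[0,0,0],[0,0,0]]' --xyz '[[0,0,-0.1],[0,0,-0.25],[0,0,-0.35],[0,0,-0.3],[0,0,0]]' --jaw '[50,50,50,50,50]'

```text
t: 22.78
tool_pos: [0.631, -0.1655, 0.0866]
orientation: [[0.014, 1.0, 0.007], [1.0, -0.014, -0.001], [-0.001, 0.007, -1.0]]
ft_force: [1.6, -0.3, -1.8]
gripper_width: 0.697
finger_force: 61.9
```

```bash
python3 plan.py 50 36 445.1 317.1 85 4.5
```

```text
now [ 631.  -165.5   86.6] -0.8 tilt [ 0.007 -0.001 -1.   ] t 22.78
{"twist":[[0,0,-0.002],[0,0,-0.002],[0,0,-0.002],[0,0,-0.002],[0,0,-0.002],[0,0,-0.002],[0,0,-0.002],[0,0,-0.002],[0,0,-0.002],[0,0,-0.002]],"xyz":[[0.4,-0.16,0.0],[0.4,-0.16,0.0],[0.4,-0.16,0.0],[0.4,-0.15,0.0],[0.4,-0.15,0.0],[0.41,-0.15,0.0],[0.41,-0.14,0.0],[0.41,-0.14,0.0],[0.41,-0.14,0.0],[0.41,-0.14,0.0]],"jaw":[50.0,50.0,50.0,50.0,50.0,50.0,50.0,50.0,50.0,50.0]}
{"twist":[[0,0,-0.002],[0,0,-0.002],[0,0,-0.002],[0,0,-0.002],[0,0,-0.0014]],"xyz":[[0.41,-0.14,0.0],[0.41,-0.13,0.01],[0.41,-0.13,0.0],[0.41,-0.13,0.01],[0.407,-0.119,0.0]],"jaw":[50.0,50.0,50.0,50.0,50.0]}
```

Request:
servo_tool --twist '[[0,0,-0.002],[0,0,-0.002],[0,0,-0.002],[0,0,-0.002],[0,0,-0.002],[0,0,-0.002],[0,0,-0.002],[0,0,-0.002],[0,0,-0.002],[0,0,-0.002]]' --xyz '[[0.4,-0.16,0],[0.4,-0.16,0],[0.4,-0.16,0],[0.4,-0.15,0],[0.4,-0.15,0],[0.41,-0.15,0],[0.41,-0.14,0],[0.41,-0.14,0],[0.41,-0.14,0],[0.41,-0.14,0]]' --jaw '[50,50,50,50,50,50,50,50,50,50]'

```text
t: 23.62
tool_pos: [0.5022, 0.1589, 0.0805]
orientation: [[-0.05, 0.999, -0.002], [0.999, 0.05, -0.001], [-0.001, -0.002, -1.0]]
ft_force: [1.3, 0.2, -3.5]
gripper_width: 0.698
finger_force: 61.8
```

Request:
servo_tool --twist '[[0,0,-0.002],[0,0,-0.002],[0,0,-0.002],[0,0,-0.002],[0,0,-0.0014],[0,0,0],[0,0,0],[0,0,0],[0,0,0]]' --xyz '[[0.41,-0.14,0],[0.41,-0.13,0.01],[0.41,-0.13,0],[0.41,-0.13,0.01],[0.407,-0.119,0],[0,0,0],[0,0,0],[0,0,0],[0,0,0]]' --jaw '[50,50,50,50,50,50,50,50,50]'

```text
t: 24.37
tool_pos: [0.4426, 0.3162, 0.0793]
orientation: [[-0.077, 0.997, -0.001], [0.997, 0.077, -0.002], [-0.002, -0.001, -1.0]]
ft_force: [0.2, -1.0, -2.6]
gripper_width: 0.706
finger_force: 61.8
```

```bash
python3 plan.py 50 8 445.1 319 50 4.5; python3 - <<'E'
from h import *
from fit import loc
S=r.camera("scene");T=r.camera("top");s=r.sense();p=np.array(s["tool_pos"]);R=np.array(s["orientation"])
a=np.arctan2(R[1,1],R[0,1])
cv2.imwrite("pics/scene6.png",S);cv2.imwrite("pics/top6.png",T)
def ov(I,c,d,n,k):
    o=cv2.resize(I[d[1]:d[1]+n[1],d[0]:d[0]+n[0]],None,fx=k,fy=k,interpolation=cv2.INTER_CUBIC)
    for z in(0,.006):
        for off,col in((-.002,(0,0,255)),(.004,(0,255,255))):
            L=[(-.0305,-.0585+off),(.0305,-.0585+off),(.0305,.0585+off),(-.0305,.0585+off)]
            cv2.polylines(o,[((projs(c,loc(p[0],p[1],a,L,p[2]-.0026+z))-d+.5)*k).astype(np.int32)],True,col,1)
    return o
A=ov(S,"scene",np.array([232,120]),(56,75),7); B=ov(T,"top",np.array([175,180]),(75,60),5)
C=cv2.resize(T[190:240,405:475],(375,268),interpolation=cv2.INTER_CUBIC)
B=cv2.vconcat([B,C])
h=max(A.shape[0],B.shape[0]);pad=lambda o:cv2.copyMakeBorder(o,0,h-o.shape[0],0,0,cv2.BORDER_CONSTANT)
cv2.imwrite("pics/e6.png",cv2.hconcat([pad(A),pad(B)]))
E
```

```text
now [442.6 316.2  79.3] 4.4 tilt [-0.001 -0.002 -1.   ] t 24.37
{"twist":[[0,0,0.0],[0,0,0.0],[0,0,0.0],[0,0,-0.0005]],"xyz":[[0.01,0.01,0.09],[0.01,0.01,0.09],[0.01,0.01,0.09],[0.002,0.004,0.097]],"jaw":[50.0,50.0,50.0,50.0]}
```

View pics/e6.png

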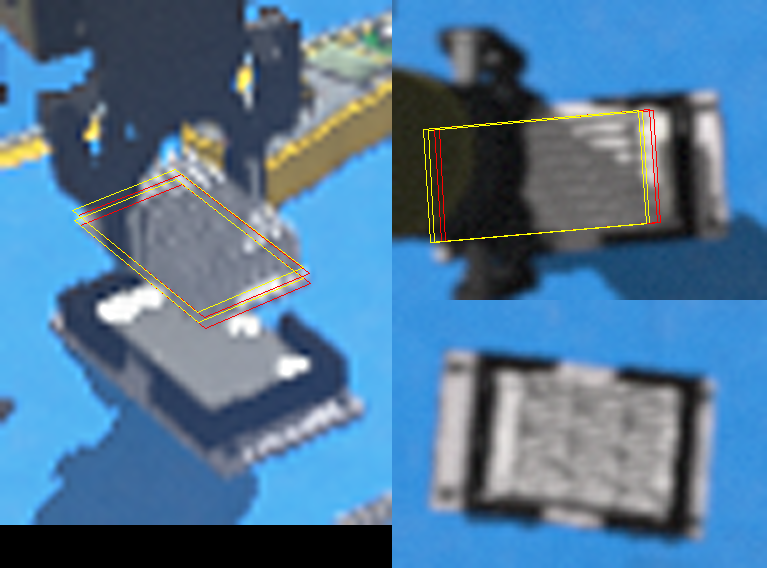

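Request:
servo_tool --twist '[[0,0,0],[0,0,0],[0,0,0],[0,0,0],[0,0,0],[0,0,0],[0,0,0],[0,0,0],[0,0,0],[0,0,0]]' --xyz '[[0,0.03,0.1],[0,0,0.1],[0,0,0.12],[0,0,0.1],[0,0,0.08],[0,0,0.06],[0,0,0.03],[0,0,0.02],[0,0,0],[0,0,0]]' --jaw '[50,50,50,50,50,50,50,50,50,50]'

```text
t: 25.3
tool_pos: [0.4451, 0.3185, 0.0316]
orientation: [[-0.079, 0.997, 0.0], [0.997, 0.079, 0.0], [0.0, 0.0, -1.0]]
ft_force: [0.3, 0.8, -3.5]
gripper_width: 0.698
finger_force: 61.8
```

```bash
python3 plan.py 50 8 445.1 316.5 25 4.5
```

```text
now [445.1 318.5  31.6] 4.5 tilt [ 0.  0. -1.] t 25.3
{"twist":[[0,0,0.0001]],"xyz":[[-0.025,-0.001,0.082]],"jaw":[50.0]}
```

Request:
servo_tool --twist '[[0,0,0],[0,0,0],[0,0,0],[0,0,0],[0,0,0]]' --xyz '[[-0.02,0,0.02],[0,0,0.02],[0,0,0.02],[0,0,0],[0,0,0]]' --jaw '[50,50,50,50,50]'

```text
t: 25.72
tool_pos: [0.4459, 0.3195, 0.0288]
orientation: [[-0.08, 0.997, 0.003], [0.997, 0.08, 0.005], [0.004, 0.003, -1.0]]
ft_force: [-1.7, 3.2, 6.3]
gripper_width: 0.702
finger_force: 63.1
```

Request:
servo_tool --twist '[[0,0,0],[0,0,0],[0,0,0]]' --xyz '[[0,0,0.015],[0,0,0],[0,0,0]]' --jaw '[50,50,50]'

```text
t: 25.97
tool_pos: [0.4461, 0.3199, 0.0279]
orientation: [[-0.08, 0.997, 0.003], [0.997, 0.08, 0.005], [0.005, 0.003, -1.0]]
ft_force: [-2.6, 3.9, 6.7]
gripper_width: 0.705
finger_force: 63.2
```

Request:
servo_tool --twist '[[0,0,0],[0,0,0],[0,0,0],[0,0,0],[0,0,0]]' --xyz '[[0,0,-0.04],[0.05,0,0],[0.02,0,0],[0,0,0],[0,0,0]]' --jaw '[50,50,50,50,50]'

```text
t: 26.38
tool_pos: [0.4441, 0.3218, 0.0279]
orientation: [[-0.079, 0.997, -0.001], [0.997, 0.079, -0.001], [-0.001, -0.001, -1.0]]
ft_force: [0.1, -0.4, -3.8]
gripper_width: 0.703
finger_force: 61.9
```

```bash
python3 - <<'E'
from h import *
S=r.camera("scene");T=r.camera("top");s=r.sense();print(s["tool_pos"],s["ft_force"])
a=cv2.resize(S[150:196,236:290],(486,414),interpolation=cv2.INTER_CUBIC)
b=cv2.resize(T[190:240,178:248],(314,224),interpolation=cv2.INTER_CUBIC)
b=cv2.copyMakeBorder(b,0,190,0,0,cv2.BORDER_CONSTANT)
cv2.imwrite("pics/e7.png",cv2.hconcat([a,b]))
E
```

```text
[0.44428836 0.32176261 0.02800706] [-0.58688373  0.18570156 -3.30440513]
```

View pics/e7.png

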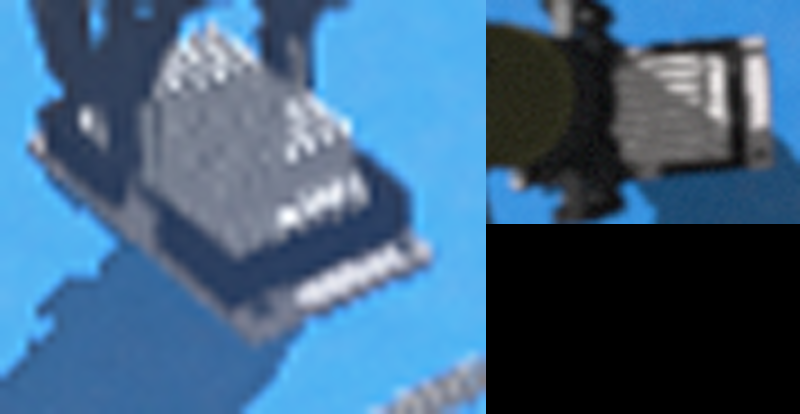

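Request:
servo_tool --twist '[[0,0,0],[0,0,0],[0,0,0],[0,0,0]]' --xyz '[[0,0,0.015],[0,0,0.01],[0,0,0],[0,0,0]]' --jaw '[50,50,50,50]'

```text
t: 26.82
tool_pos: [0.4445, 0.3222, 0.0264]
orientation: [[-0.079, 0.997, -0.0], [0.997, 0.079, -0.0], [-0.0, -0.0, -1.0]]
ft_force: [0.4, -0.0, -3.1]
gripper_width: 0.699
finger_force: 61.9
```

Request:
servo_tool --twist '[[0,0,0],[0,0,0],[0,0,0]]' --xyz '[[0,0,0.01],[0,0,0],[0,0,0]]' --jaw '[50,50,50]'

```text
t: 27.07
tool_pos: [0.4445, 0.3224, 0.0257]
orientation: [[-0.079, 0.997, 0.0], [0.997, 0.079, 0.0], [0.0, 0.0, -1.0]]
ft_force: [0.1, -0.9, -2.2]
gripper_width: 0.7
finger_force: 61.9
```

Request:
servo_tool --twist '[[0,0,0],[0,0,0],[0,0,0]]' --xyz '[[0,0,0.01],[0,0,0],[0,0,0]]' --jaw '[50,50,50]'

```text
t: 27.32
tool_pos: [0.4447, 0.3224, 0.0251]
orientation: [[-0.079, 0.997, 0.0], [0.997, 0.079, 0.0], [0.0, 0.0, -1.0]]
ft_force: [0.6, 0.5, -2.5]
gripper_width: 0.701
finger_force: 62.1
```

Request:
servo_tool --twist '[[0,0,0],[0,0,0],[0,0,0]]' --xyz '[[0,0,0.01],[0,0,0],[0,0,0]]' --jaw '[50,50,50]'

```text
t: 27.57
tool_pos: [0.4447, 0.3224, 0.0247]
orientation: [[-0.079, 0.997, 0.0], [0.997, 0.079, 0.0], [0.0, 0.0, -1.0]]
ft_force: [-2.2, -3.0, 3.2]
gripper_width: 0.7
finger_force: 62.7
```

Request:
servo_tool --twist '[[0,0,0],[0,0,0],[0,0,0],[0,0,0],[0,0,0],[0,0,0],[0,0,0],[0,0,0],[0,0,0],[0,0,0]]' --xyz '[[0,0,0],[0,0,0],[0,0,0],[0,0,0],[0,0,-0.1],[0,0,-0.2],[0,0,-0.3],[0,0,-0.4],[0,0,-0.3],[0,0,0]]' --jaw '[76,76,76,76,76,85,85,85,85,85]'

```text
t: 28.4
tool_pos: [0.4477, 0.3246, 0.1343]
orientation: [[-0.079, 0.997, 0.007], [0.997, 0.079, 0.007], [0.007, 0.008, -1.0]]
ft_force: [1.8, 0.7, -0.1]
gripper_width: 0.998
finger_force: 0.0
```

Request:
servo_tool --twist '[[0,0,0],[0,0,0],[0,0,0],[0,0,0],[0,0,0],[0,0,0],[0,0,0],[0,0,0],[0,0,0]]' --xyz '[[0.3,0.1,-0.2],[0.4,0,-0.2],[0.4,0,0],[0.4,0,0],[0.4,0,0],[0.4,0,0],[0,0,0],[0,0,0],[0,0,0]]' --jaw '[85,85,85,85,85,85,85,85,85]'

```text
t: 29.15
tool_pos: [0.4383, 0.5055, 0.1596]
orientation: [[-0.079, 0.997, 0.0], [0.997, 0.079, -0.002], [-0.002, -0.0, -1.0]]
ft_force: [0.6, -0.5, -1.4]
gripper_width: 0.997
finger_force: 0.0
```

```bash
python3 - <<'E'
from h import *
S=r.camera("scene");T=r.camera("top");s=r.sense();print(s["tool_pos"],s["ft_force"],s["t"])
sm=lambda I,d:cv2.resize(I[d[1]:d[3],d[0]:d[2]],(400,290),interpolation=cv2.INTER_CUBIC)
cv2.imwrite("pics/f.png",cv2.vconcat([cv2.hconcat([sm(T,(178,190,247,240)),sm(T,(406,190,475,240))]),cv2.hconcat([sm(S,(230,148,292,193)),sm(S,(295,200,340,233))])]))
E
```

```text
[0.43898968 0.50461147 0.16019729] [-0.05631455 -0.82200361  0.86475237] 29.25
```

View pics/f.png

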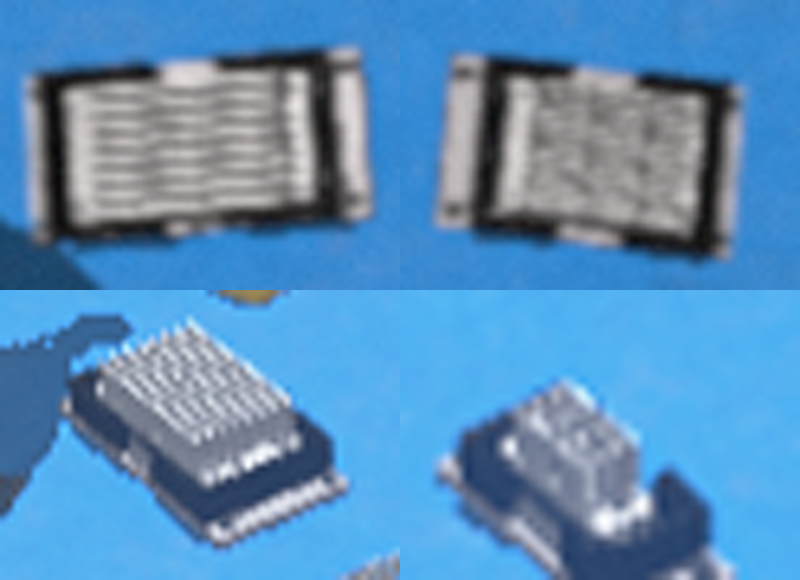

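All four heat sinks lie flat between their guide walls, and the contact heights matched what I expected. Handing in.

```bash
python3 -c "
from plant import r
print(r.job_done())"
```

```text
the job is handed in; nothing more can be done
None
```

I handed the job in at about 29 s. All four heat sinks were released fins up in their own nests, and each looked flat between its guide walls in the camera views. Each touched down at the expected pad height (up to about 20 N), but the full brick first caught a guide-wall bevel at about 7 N and was raised and shifted before seating. The hand-in gave no verdict.

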